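# Dock the humidity loggers in the herb packing room

### The job

The logger dock is blocked: first move the white-lidded tub standing on it and the jar in front of its knob onto the black rubber mat, and stand both upright there, never tipping them. Then pull the dock's black knob fully out, press every white humidity logger down flush into a recess (any one), and last push the knob fully home so that its plate holds them all. Leave the blue-lidded tub, the steel cup and the tape roll where they are.

Things in the scene. Friction and masses are not known exactly. Their poses are not given: they have to be found in the camera images.
- dock: Fixed grey block, 100 (x) x 230 (y) x 28 mm high; origin: centre of underside, x points away from the knob, y along the recess row. Four recesses in its top, each 47 (x) x 33 (y) mm, 20 mm deep (floor 8 mm above the bench), mouths chamfered 2 mm, centres at x = 5, y = -75, -25, 25, 75 mm. A rail along the far edge (x 35 to 47 mm) and cheeks at both ends rise 6 mm above the top.
- recess0 (a point): Centre of the floor of recess 0 of the dock, 20 mm below the dock's top; axes as the dock's.
- recess1 (a point): Centre of the floor of recess 1 of the dock, 20 mm below the dock's top; axes as the dock's.
- recess2 (a point): Centre of the floor of recess 2 of the dock, 20 mm below the dock's top; axes as the dock's.
- recess3 (a point): Centre of the floor of recess 3 of the dock, 20 mm below the dock's top; axes as the dock's.
- latch (a joint): Slide of retaining plate and knob, m: 0 = home, 0.030 = fully out (along the dock's -x). Stiff (3 to 4 N), with hard stops at both ends; it stays where it is left. The plate (4 mm thick, 204 mm long in y, 2 to 6 mm above the dock's top) covers the front 11 mm of all recesses when home (far edge at dock x = -7 mm), none when out (-37 mm). It cannot go home over a logger standing proud.
- knob (a point): Centre of the black knob, a cylinder lying along the dock's x, 26 mm in diameter and 22 mm long, 32 mm above the bench, in front of the dock (dock x = -73 mm when home, -103 mm when out), on a 10 mm stem 14 mm long between it and the plate. Moves with the latch; axes as the dock's.
- tub: Loose closed clear tub with white lid, 120 (x) x 90 (y) x 75 mm high, about 0.35 kg, standing at the start on the dock's plate and rail (underside 34 mm above the bench); origin at the centre of its underside, z up. On the lid stands a grip ridge 60 (x) x 16 (y) mm, 24 mm high (75 to 99 mm above the origin).
- jar: Loose closed jar, 54 mm in diameter, 60 mm high, about 0.15 kg, standing on the bench close in front of the knob, in its way; origin at the centre of its underside, z up.
- park_mat: Fixed black rubber mat on the bench at one side of the dock, 180 (x) x 220 (y) x 3 mm thick, where the tub and jar go; origin at the centre of its underside. It lies left or right, the green mat on the other side.
- logger_mat: Fixed green plastic mat on the bench, 180 (x) x 220 (y) x 3 mm thick, on which the loggers lie at the start; origin at the centre of its underside.
- logger0: Loose white logger, a box 44 (x) x 30 (y) x 20 mm high, 50 g, with a grip fin centred on top: 10 (x) x 26 (y) mm, 18 mm high (20 to 38 mm above the origin); origin: centre of underside, z up. It fits a recess with its x along the dock's x, either way round; the body is then level with the dock's top, the fin above. Three or four are present; an absent one reads None.
- logger1: Loose white logger, a box 44 (x) x 30 (y) x 20 mm high, 50 g, with a grip fin centred on top: 10 (x) x 26 (y) mm, 18 mm high (20 to 38 mm above the origin); origin: centre of underside, z up. It fits a recess with its x along the dock's x, either way round; the body is then level with the dock's top, the fin above. Three or four are present; an absent one reads None.
- logger2: Loose white logger, a box 44 (x) x 30 (y) x 20 mm high, 50 g, with a grip fin centred on top: 10 (x) x 26 (y) mm, 18 mm high (20 to 38 mm above the origin); origin: centre of underside, z up. It fits a recess with its x along the dock's x, either way round; the body is then level with the dock's top, the fin above. Three or four are present; an absent one reads None.
- logger3: Loose white logger, a box 44 (x) x 30 (y) x 20 mm high, 50 g, with a grip fin centred on top: 10 (x) x 26 (y) mm, 18 mm high (20 to 38 mm above the origin); origin: centre of underside, z up. It fits a recess with its x along the dock's x, either way round; the body is then level with the dock's top, the fin above. Three or four are present; an absent one reads None.
- spare_tub: Bystander: closed tub with blue lid, 110 x 90 x 70 mm, beyond the dock; origin at the centre of its underside.
- steel_cup: Bystander: open steel cup, 70 mm in diameter, 75 mm high, beyond the dock; origin at the centre of its underside.
- tape_roll: Bystander: roll of paper tape, 70 mm in diameter, 24 mm high, lying beyond the dock; origin at the centre of its underside.
Things that resemble listed ones, but are neither listed nor needed, are in the scene too. What is shaped like the jar but red is not meant.

How it is judged:
On the way, in this order (a step that is already met when the one before it is completed fails the run):
1. the tub and the jar stand upright on the black mat (x of tub in the frame of park_mat between -0.09 and 0.09 m and y of tub in the frame of park_mat between -0.11 and 0.11 m and z of each of tub, jar in the frame of park_mat below 0.007 m and angle between each of tub, jar's own z axis and vertical below 0.08 rad and linear speed of each of tub, jar below 0.02 m/s and x of jar in the frame of park_mat between -0.09 and 0.09 m and y of jar in the frame of park_mat between -0.11 and 0.11 m), for 0.2 s.
2. the knob is pulled fully out (value of joint latch above 0.027 m), for 0.2 s.
3. every logger present sits flush in a recess while the knob is out (z of logger0 in the frame of dock between 0.006 and 0.0098 m and x of logger0 in the frame of dock between 0 and 0.01 m and y of logger0 in the frame of dock between -0.1 and 0.1 m and angle between each of logger0, logger1, logger2, logger3's own z axis and vertical below 0.06 rad and linear speed of each of logger0, logger1, logger2, logger3 below 0.02 m/s and z of logger1 in the frame of dock between 0.006 and 0.0098 m and x of logger1 in the frame of dock between 0 and 0.01 m and y of logger1 in the frame of dock between -0.1 and 0.1 m and z of logger2 in the frame of dock between 0.006 and 0.0098 m and x of logger2 in the frame of dock between 0 and 0.01 m and y of logger2 in the frame of dock between -0.1 and 0.1 m and z of logger3 in the frame of dock between 0.006 and 0.0098 m and x of logger3 in the frame of dock between 0 and 0.01 m and y of logger3 in the frame of dock between -0.1 and 0.1 m and value of joint latch above 0.022 m), for 0.2 s.
4. the knob is pushed fully home over the loggers (value of joint latch below 0.003 m), for 0.2 s.
At the end, for the whole second after the job is handed in: Every logger present is flush in a recess (within 1.8 mm of the floor, level within 0.06 rad), the latch is home within 3 mm, and the tub and the jar stand upright and at rest on the black mat with their centres over it (all of step 1 and z of logger0 in the frame of dock between 0.006 and 0.0098 m and x of logger0 in the frame of dock between 0 and 0.01 m and y of logger0 in the frame of dock between -0.1 and 0.1 m and angle between each of logger0, logger1, logger2, logger3's own z axis and vertical below 0.06 rad and linear speed of each of logger0, logger1, logger2, logger3 below 0.02 m/s and z of logger1 in the frame of dock between 0.006 and 0.0098 m and x of logger1 in the frame of dock between 0 and 0.01 m and y of logger1 in the frame of dock between -0.1 and 0.1 m and z of logger2 in the frame of dock between 0.006 and 0.0098 m and x of logger2 in the frame of dock between 0 and 0.01 m and y of logger2 in the frame of dock between -0.1 and 0.1 m and z of logger3 in the frame of dock between 0.006 and 0.0098 m and x of logger3 in the frame of dock between 0 and 0.01 m and y of logger3 in the frame of dock between -0.1 and 0.1 m and value of joint latch below 0.003 m); the robot touches nothing.
It fails at once if the tub is tipped (angle between tub's own z axis and vertical above 0.6 rad).
It fails at once if the jar is tipped over (angle between jar's own z axis and vertical above 0.8 rad).
It fails at once if the spare tub is disturbed (distance of spare_tub from where it was at the start of the episode above 0.03 m).
It fails at once if the steel cup is disturbed (distance of steel_cup from where it was at the start of the episode above 0.03 m).
It fails at once if the tape roll is disturbed (distance of tape_roll from where it was at the start of the episode above 0.03 m).
Of logger0, logger1, logger2, logger3 only 3 to 4 are there at a start; the rules pass over those that are not, and their reading is None.
At some moment in a run one of logger0, logger1, logger2, logger3, jar may be knocked a few centimetres aside while the robot is not near it.
It also fails if it takes over 210 s, if anything falls off the work surface, if the arm or the gripper's body presses on something with over 40 N, if the wrist force passes 120 N, or if a joint passes its speed limit or range.

### The arm

A 6-joint arm with a two-finger parallel gripper is mounted at the origin on the work surface. World frame = base frame: x ahead of the robot, y to its left, z up, the work surface at z = 0. Lengths are in m, angles in rad, forces in N, time in s.
With the tool pointing down it reaches from about 0.375 to 0.9 m from the base axis. Payload 3.1 kg.
Tool frame: the origin (TCP) lies between the finger pads; the fingertips stand bot.tcp_to_tips ahead of it and the grasp point (between the pads) is the TCP (bot.tcp_to_tips is the distance from the TCP to the fingertips, in m); z points along the fingers, x is the direction in which the jaws open and shut, and the axes are right-handed (so a half turn about z gives the same grasp; the last joint's range is limited). The gripper opens to 87 mm and grips with 3 to 60 N. Pads are 19 mm wide; open, the fingers measure 117 mm over their backs; the gripper's body (75 mm by 190 mm) begins 51 mm behind the grasp point.
Start: joints at [1.135, 0.527, 1.433, -0, 1.181, -0.178], TCP at [0.159, 0.604, 0.242] pointing down, gripper open.
Joint ranges: [-3.08, 3.08], [-0.75, 2.2], [0.22, 2.44], [-1.43, 4.57], [0, 2.65], [-2.85, 2.85]. Speed limits (rad/s): [2.79, 2.79, 3.14, 3.14, 3.14, 3.14].

### API

Orientations are given as [roll, pitch, yaw] about the fixed x, y, z axes, in that order (R = Rz(yaw) Ry(pitch) Rx(roll)).
In Python, from workcell import bot gives the robot as it stands.
- The arm moves only by the tool step_arm, never from a script. Its argument "targets" is a list of rows, each a list of 7 numbers: the shift along the tool's x, y, z in cm, then the turn, a rotation vector about the tool's x, y, z in degrees, then the finger opening in cm, from 0 to 8.7. In form: [[x, y, z, rx, ry, rz, jaw], ...]. A call has 1 to 20 rows; each row shifts and turns the commanded pose from where the row before left it, along the tool's axes as they then stand; what a row does not reach is not made up. A row lasts 1/8 s, in which the tool goes at most 62.5 mm and 10.7 degrees, less where a joint would pass 70% of its speed; a pose out of reach is approached as far as the arm can. A call with a gripper value outside its range is refused whole. The fingers move at their own pace and stop on an object; the grip force is fixed at half the most. Time passes only in rows, so rows that do not move let the fingers close. It gives the time, the measured TCP pose, the force and the opening at its end, in the units of the state.
- bot.read_state(): the state, without advancing time (a new reading comes with each control period).
- bot.camera(name): name is "scene" or "top" or "wrist"; returns a dict with "pixels" (400x640x3 uint8, blue, green, red), "camera_matrix" (3x3 intrinsics, pixels), "R" (3x3) and "t" (3): a world point X has camera coordinates R X + t. Camera axes: x right, y down, z forward; pixel columns grow to the right and rows downward; lengths in m; the calibration is good to about 2 mm. A picture is of the moment at which its call begins. There is no depth.
- bot.hand_in(): hands the job in, once; it reports no verdict.
The state is a dict: "clock": time; "joints": joint angles; "qd": joint speeds; "tau": joint torques, N m; "eef_pos": TCP position; "orientation": TCP orientation; "ft_force": force on the tool from outside, world axes, zero at the start; "moment": the same for the moment, N m; "gripper_width": finger opening in m.
Only numpy, scipy, OpenCV 4.12 (cv2) and the standard library are available. Lean on these libraries where they do the work, as an engineer would, in place of code of your own. Each camera call takes 0.05 s, during which the arm holds its last target.

## Working session

There is one attempt and no reset: what is moved stays moved. The work goes in short steps, Python scripts to look and compute and a tool call to move; the robot and the scene stay as the last step left them, time stands still between calls to the robot, and variables do not carry over. Pictures are saved under pics/ and viewed, and the job is handed in when it is done.

Besides the shell and the picture viewer there is one more tool, called after "Request:" in YAML: its name, and indented under it one key for each argument. step_arm: Moves the arm, as the interface text tells. Its arguments: {"type":"object","properties":{"targets":{"type":"array"}},"required":["targets"]}

```bash
mkdir -p pics; ls; cat > h.py <<'E'
import numpy as np, cv2
from workcell import bot
def grab(n,f):
    c=bot.camera(n); cv2.imwrite('pics/%s.png'%f,c['pixels'])
    np.savez('pics/%s.npz'%f,**{k:np.array(c[k]) for k in('pixels','camera_matrix','R','t')}); return c
def load(f): return dict(np.load('pics/%s.npz'%f))
def ray(c,u,v,z):
    d=np.array(c['R']).T@np.linalg.inv(c['camera_matrix'])@np.array([u,v,1.]); o=-np.array(c['R']).T@np.array(c['t'])
    return o+d*(z-o[2])/d[2]
def proj(c,X):
    p=np.array(c['camera_matrix'])@(np.array(c['R'])@np.array(X,float)+np.array(c['t'])); return p[:2]/p[2]
E
python3 - <<'E'
from h import *
for n in('scene','top','wrist'): 
    c=grab(n,n+'0'); print(n,-c['R'].T@c['t'])
s=bot.read_state(); print(s,bot.tcp_to_tips)
E
```

```text
pics
scene [0.8952095  0.63361816 1.0416528 ]
top [ 0.50641862 -0.0076249   0.92319714]
wrist [0.07670958 0.62648475 0.38321705]
{'clock': 0.15, 'joints': array([ 1.13451655e+00,  5.28280982e-01,  1.43360781e+00,  1.54992190e-05,
        1.18142742e+00, -1.78513359e-01]), 'qd': array([-0.00042246, -0.00177744, -0.00154187,  0.00132717, -0.0003154 ,
       -0.00124344]), 'tau': array([ 6.32288320e-04, -4.40430093e+01, -1.76842868e+01,  6.33538677e-02,
        5.52565476e-02, -9.43396026e-05]), 'eef_pos': array([0.1590703 , 0.60386184, 0.24077905]), 'orientation': array([-3.14127251e+00,  1.69362431e-03,  1.31302428e+00]), 'ft_force': array([-0.47732288, -0.22955752, -0.15477573]), 'moment': array([-0.01377982,  0.05956126,  0.00933039]), 'gripper_width': 0.08659990233746565} 0.019
```

View pics/top0.png

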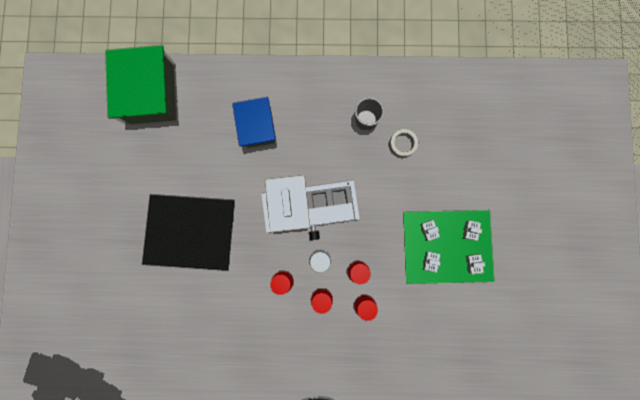

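View pics/scene0.png

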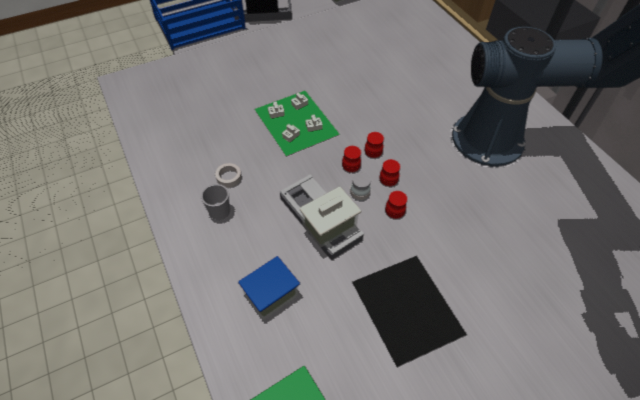

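View pics/wrist0.png

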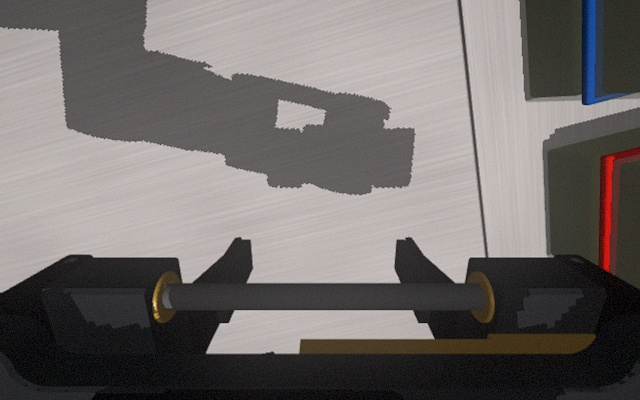

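```bash
python3 - <<'E'
from h import *
c=load('top0'); im=c['pixels']; print(c['camera_matrix'][0,0])
hsv=cv2.cvtColor(im,cv2.COLOR_BGR2HSV)
def rects(mask,name,z,amin=30):
    cs,_=cv2.findContours(mask.astype('uint8'),cv2.RETR_EXTERNAL,cv2.CHAIN_APPROX_NONE)
    for k in cs:
        if cv2.contourArea(k)<amin: continue
        P=np.array([ray(c,*q[0],z)[:2] for q in k],np.float32)
        r=cv2.minAreaRect(P*1000); px=k.mean(axis=0)[0]
        print(name,px.round(),'c',np.round(r[0],1),'sz',np.round(r[1],1),'ang',round(r[2],1))
H,S,V=[hsv[...,i].astype(int) for i in range(3)]
rects((abs(H-60)<15)&(S>120),'green',.003)
b=(V<30); b[330:]=0
rects(b,'black',.003,40)
rects((abs(H-112)<12)&(S>120),'blue',.07)
rects(((H<8)|(H>172))&(S>120),'red',.06)
w=(S<25)&(V>190)
m=w.copy(); m[:,:400]=0; m=m&(np.arange(400)[:,None]>200)&(np.arange(400)[:,None]<290)
rects(m,'white-log',.03)
m=w.copy(); m[:160]=0;m[290:]=0;m[:,:240]=0;m[:,370:]=0
rects(m,'white',.06)
s=[cv2.resize(im[160:290,240:375],None,fx=4.4,fy=4.4,interpolation=cv2.INTER_CUBIC)]
cv2.imwrite('pics/crop_dock0.png',s[0])
cv2.imwrite('pics/crop_mat0.png',cv2.resize(im[200:290,395:500],None,fx=6,fy=6,interpolation=cv2.INTER_CUBIC))
E
```

```text
362.68201998904243
green [448. 247.] c [ 473.9 -317.5] sz [177.8 217.9] ang 2.0
green [136.  82.] c [893.2 495.3] sz [188.5 155. ] ang 5.7
black [189. 232.] c [501.  337.8] sz [214.8 172.9] ang 86.7
blue [253. 122.] c [768.4 167.9] sz [110.  88.] ang 10.7
red [366. 308.] c [ 331.5 -105.2] sz [56.5 48.9] ang 44.8
red [321. 301.] c [345.2  -2.1] sz [54.8 49. ] ang 0.9
red [281. 283.] c [386.2  93.3] sz [47.9 54.1] ang 45.7
red [359. 272.] c [413.1 -88. ] sz [50.9 49.3] ang 0.4
white-log [434. 261.] c [ 437.5 -272.7] sz [26.7 40.5] ang 89.1
white [320. 262.] c [435.5   3.3] sz [41.5 39.7] ang 46.1
white [331. 214.] c [548.9 -20.8] sz [ 37.4 103.7] ang 8.9
white [354. 199.] c [583.7 -75.6] sz [90.5 10.6] ang 9.7
white [292. 201.] c [578.4  40. ] sz [122.4 204.1] ang 7.1
```

View pics/crop_dock0.png

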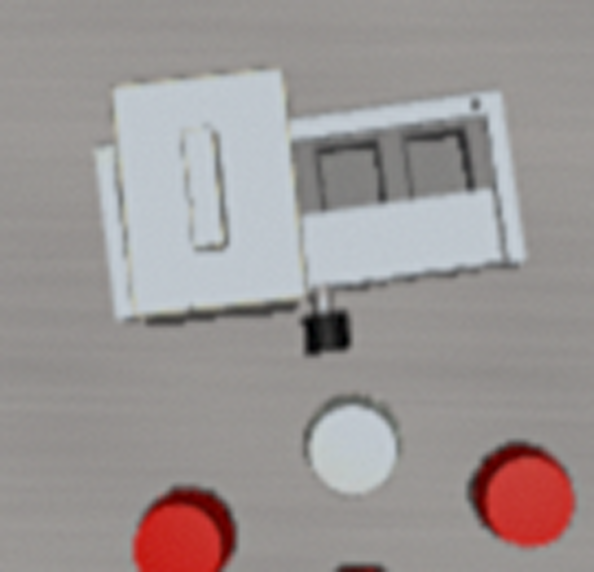

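View pics/crop_mat0.png

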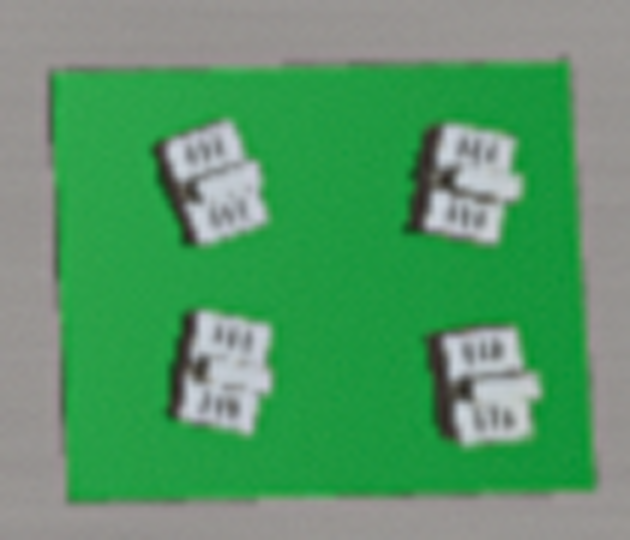

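Top view: the jar is the white lid at (320,262). Red look-alikes are at (281,283), (359,272), (321,301) and (366,308), and I reject those. The white-lidded tub is at (287,204) and the blue-lidded tub at (253,122) is a bystander. The black mat is at (189,232), and the dark patch at bottom left is only the arm's shadow. The green mat at (448,247) carries 4 loggers, while the green box at (136,82) is not needed. The crop confirms the white jar in front of the black knob at (314,235).

```bash
cat >> h.py <<'E'
def go(x,y,z,yaw,note=''):
    """print turn (deg about tool z) then shift in tool axes after the turn, cm"""
    s=bot.read_state(); p=np.array(s['eef_pos']); yw=np.degrees(s['orientation'][2])
    t=np.radians(yaw); R=np.array([[np.cos(t),np.sin(t),0],[np.sin(t),-np.cos(t),0],[0,0,-1]])
    d=R.T@(np.array([x,y,z])-p)*100
    print(note,'at',p.round(4),'yaw',yw.round(1),'turn rz',round((yw-yaw+180)%360-180,1),'shift cm',d.round(2))
E
python3 - <<'E'
from h import *
c=load('top0')
cr=lambda u,v,z: (ray(c,240+(u+.5)/4.4-.5,160+(v+.5)/4.4-.5,z)*1000).round(1)[:2]
print('dock',[cr(*p,.034) for p in[(120,320),(523,260),(500,92),(96,148)]])
print('lid',[cr(*p,.109) for p in[(113,88),(280,70),(303,298),(130,315)]])
print('ridge',[cr(*p,.133) for p in[(182,128),(212,125),(227,247),(195,250)]])
print('knob',cr(327,332,.045)); print('jar',cr(354,448,.06))
c2=load('top0')
go(.435,.003,.15,90,'jar')
E
```

```text
dock [array([502.6, 133.8]), array([538.8, -89.7]), array([633. , -76.4]), array([598.4, 149.9])]
lid [array([621.8, 128.7]), array([632.3,  42.8]), array([515.3,  29. ]), array([505.5, 116.8])]
ridge [array([598.8,  89.7]), array([600.5,  74.8]), array([539.7,  66. ]), array([538. ,  81.8])]
knob [497.6  18.4]
jar [436.2   2.5]
jar at [0.1591 0.6039 0.2408] yaw 75.2 turn rz -14.8 shift cm [-60.09  27.59   9.08]
```

Request:
step_arm:
  targets:
    - [0,0,0,0,0,-7.4,7.2]
    - [0,0,0,0,0,-7.4,7.2]
    - [-3,1.4,0,0,0,0,7.2]
    - [-4,1.9,0,0,0,0,7.2]
    - [-4,1.9,0,0,0,0,7.2]
    - [-4,1.9,0,0,0,0,7.2]
    - [-4,1.9,0,0,0,0,7.2]
    - [-4,1.9,0,0,0,0,7.2]
    - [-4,1.9,0,0,0,0,7.2]
    - [-4,1.9,0,0,0,0,7.2]
    - [-4,1.9,0,0,0,0,7.2]
    - [-4,1.9,0,0,0,0,7.2]
    - [-4,1.9,0,0,0,0,7.2]
    - [-4,1.9,0,0,0,0,7.2]
    - [-4,1.8,2,0,0,0,7.2]
    - [-3,1.4,2,0,0,0,7.2]
    - [-2,0.9,2,0,0,0,7.2]
    - [0,0,2,0,0,0,7.2]
    - [0,0,0,0,0,0,7.2]
    - [0,0,0,0,0,0,7.2]

```text
clock: 2.65
eef_pos: [0.4237, 0.0446, 0.1619]
orientation: [3.141, 0.0, 1.572]
ft_force: [0.9, 0.7, 0.4]
gripper_width: 0.0719
```

```bash
python3 - <<'E'
from h import *
c=grab('wrist','wrist1'); t=grab('top','top1'); go(.4362,.0025,.035,90,'jar')
print(proj(c,[.436,.0025,.06]),proj(t,[.436,.0025,.06]))
E
```

```text
jar at [0.424  0.0447 0.1623] yaw 90.1 turn rz 0.1 shift cm [-4.22  1.22 12.73]
[274.56613562 223.96204859] [320.08513012 261.5361746 ]
```

View pics/wrist1.png

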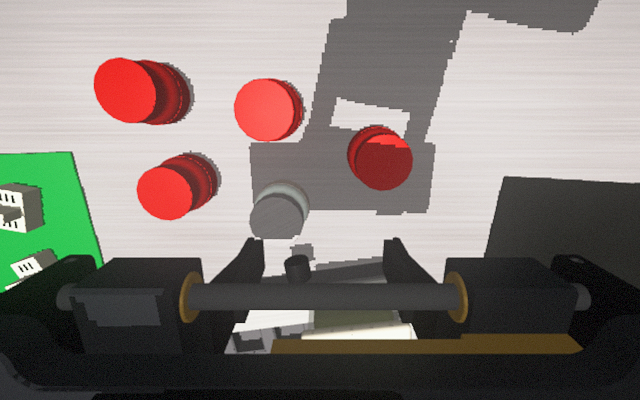

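```bash
python3 - <<'E'
from h import *
c=load('wrist1'); print(ray(c,277,216,.06),c['camera_matrix'][0,0])
E
```

```text
[0.42850481 0.00499357 0.06      ] 297.10566042461033
```

Request:
step_arm:
  targets:
    - [-2,0.5,0,0,0,0,7.2]
    - [-2,0.4,0,0,0,0,7.2]
    - [0,0,2,0,0,0,7.2]
    - [0,0,3,0,0,0,7.2]
    - [0,0,3,0,0,0,7.2]
    - [0,0,2.5,0,0,0,7.2]
    - [0,0,1.5,0,0,0,7.2]
    - [0,0,0.7,0,0,0,7.2]
    - [0,0,0,0,0,0,7.2]
    - [0,0,0,0,0,0,4.5]
    - [0,0,0,0,0,0,4.5]
    - [0,0,0,0,0,0,4.5]
    - [0,0,0,0,0,0,4.5]
    - [0,0,0,0,0,0,4.5]

```text
clock: 4.5
eef_pos: [0.4331, 0.0043, 0.0351]
orientation: [3.14, 0.0, 1.571]
ft_force: [-1.2, -0.8, 5.9]
gripper_width: 0.0529
```

Request:
step_arm:
  targets:
    - [0,0,-1,0,0,0,4.5]
    - [0,0,-2,0,0,0,4.5]
    - [0,0,-3,0,0,0,4.5]
    - [0,0,-3,0,0,0,4.5]
    - [0,0,-1,0,0,0,4.5]
    - [2,0,0,0,0,0,4.5]
    - [3,0,0,0,0,0,4.5]
    - [4,0,0,0,0,0,4.5]
    - [4,0,0,0,0,0,4.5]
    - [4,1,0,0,0,0,4.5]
    - [4,1.5,0,0,0,0,4.5]
    - [3,1.7,0,0,0,0,4.5]
    - [2,1.5,0,0,0,0,4.5]
    - [1,1,0,0,0,0,4.5]
    - [0,0,0,0,0,0,4.5]
    - [0,0,2,0,0,0,4.5]
    - [0,0,3,0,0,0,4.5]
    - [0,0,2.5,0,0,0,4.5]
    - [0,0,1.2,0,0,0,4.5]
    - [0,0,0,0,0,0,4.5]

```text
clock: 7.0
eef_pos: [0.4986, 0.2737, 0.0469]
orientation: [-3.139, 0.001, 1.571]
ft_force: [1.4, 0.4, -1.9]
gripper_width: 0.0532
```

Request:
step_arm:
  targets:
    - [0,0,0.4,0,0,0,4.5]
    - [0,0,0.3,0,0,0,4.5]
    - [0,0,0.15,0,0,0,4.5]
    - [0,0,0,0,0,0,4.5]
    - [0,0,0,0,0,0,4.5]

```text
clock: 7.62
eef_pos: [0.4995, 0.2746, 0.0392]
orientation: [3.141, -0.0, 1.571]
ft_force: [0.2, 0.3, -1.9]
gripper_width: 0.0528
```

Request:
step_arm:
  targets:
    - [0,0,0.15,0,0,0,4.5]
    - [0,0,0,0,0,0,4.5]
    - [0,0,0,0,0,0,6.2]
    - [0,0,0,0,0,0,7.5]
    - [0,0,0,0,0,0,7.5]
    - [0,0,-1,0,0,0,7.5]
    - [0,0,-3,0,0,0,7.5]
    - [0,0,-4,0,0,0,7.5]
    - [0,0,-4,0,0,0,7.5]
    - [0,0,-4,0,0,0,7.5]
    - [0,0,-3,0,0,0,7.5]
    - [0,0,0,0,0,0,7.5]
    - [0,0,0,0,0,0,7.5]

```text
clock: 9.25
eef_pos: [0.4987, 0.2743, 0.227]
orientation: [-3.14, 0.0, 1.571]
ft_force: [-1.0, -0.1, 0.4]
gripper_width: 0.0752
```

```bash
python3 - <<'E'
from h import *
t=grab('top','top2'); go(.569,.0785,.22,97,'tub')
E
```

```text
tub at [0.4985 0.2742 0.2264] yaw 90.0 turn rz -7.0 shift cm [-20.28   4.62   0.64]
```

View pics/top2.png

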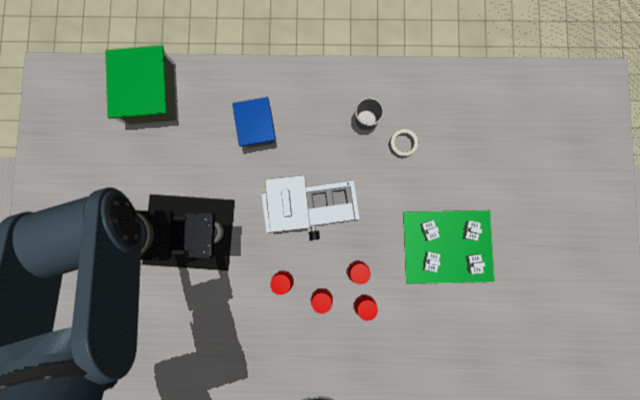

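Request:
step_arm:
  targets:
    - [0,0,0,0,0,-7,7]
    - [-3,0.5,0,0,0,0,5]
    - [-4,1,0,0,0,0,5]
    - [-4,1,0,0,0,0,5]
    - [-4,1,0,0,0,0,4]
    - [-3,0.7,0,0,0,0,4]
    - [-2,0.4,0,0,0,0,4]
    - [-0.3,0,0,0,0,0,4]
    - [0,0,0,0,0,0,4]
    - [0,0,0,0,0,0,4]

```text
clock: 10.55
eef_pos: [0.5694, 0.0797, 0.2274]
orientation: [-3.141, -0.0, 1.695]
ft_force: [-0.1, -0.0, -1.2]
gripper_width: 0.0402
```

```bash
python3 - <<'E'
from h import *
t=grab('wrist','wrist3');go(.569,.0785,.132,97,'tub')
a=np.radians(7)
for dx,dy in[(-.03,-.008),(-.03,.008),(.03,.008),(.03,-.008)]: print(proj(t,[.569+dx*np.cos(a)-dy*np.sin(a),.0785+dx*np.sin(a)+dy*np.cos(a),.133]).round())
E
```

```text
tub at [0.5695 0.0798 0.2276] yaw 97.1 turn rz 0.1 shift cm [-0.12 -0.06  9.56]
[311. 179.]
[330. 179.]
[330. 245.]
[311. 245.]
```

View pics/wrist3.png

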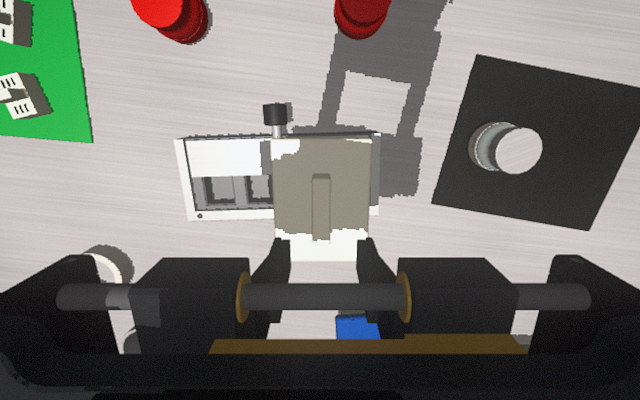

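The wrist view shows the ridge at columns 311–330, rows 175–241, right where predicted. I'm descending to grip it.

Request:
step_arm:
  targets:
    - [-0.1,-0.2,2,0,0,0,4]
    - [0,0,3,0,0,0,4]
    - [0,0,2.5,0,0,0,4]
    - [0,0,1.5,0,0,0,4]
    - [0,0,0.5,0,0,0,4]
    - [0,0,0,0,0,0,4]
    - [0,0,0,0,0,0,1]
    - [0,0,0,0,0,0,1]
    - [0,0,0,0,0,0,1]
    - [0,0,0,0,0,0,1]
    - [0,0,0,0,0,0,1]

```text
clock: 11.98
eef_pos: [0.5683, 0.0775, 0.1329]
orientation: [3.141, -0.0, 1.693]
ft_force: [-1.4, 1.7, 3.6]
gripper_width: 0.0154
```

Request:
step_arm:
  targets:
    - [0,0,-0.5,0,0,0,1]
    - [0,0,-1.5,0,0,0,1]
    - [0,0,-2,0,0,0,1]
    - [0,0,-2,0,0,0,1]
    - [0,0,-1.5,0,0,0,1]
    - [1,-0.1,0,0,0,0,1]
    - [2,-0.2,0,0,0,0,1]
    - [3,-0.3,0,0,0,0,1]
    - [4,-0.4,0,0,0,0,1]
    - [4,-0.4,0,0,0,0,1]
    - [4,-0.4,0,0,0,0,1]
    - [4,-0.4,0,0,0,0,1]
    - [4,-0.4,0,0,0,0,1]
    - [3,-0.3,0,0,0,0,1]
    - [1.5,-0.1,0,0,0,0,1]
    - [0.9,0,0,0,0,0,1]
    - [0,0,0,0,0,0,1]
    - [0,0,0,0,0,0,1]

```text
clock: 14.22
eef_pos: [0.5002, 0.3844, 0.2074]
orientation: [-3.141, 0.001, 1.692]
ft_force: [0.7, -0.7, -5.2]
gripper_width: 0.0161
```

```bash
python3 - <<'E'
from h import *
t=grab('wrist','wrist4');grab('scene','scene4');go(.5,.385,.102,97,'tub')
E
```

```text
tub at [0.5003 0.3844 0.2076] yaw 96.9 turn rz -0.1 shift cm [ 0.07 -0.02 10.56]
```

View pics/wrist4.png

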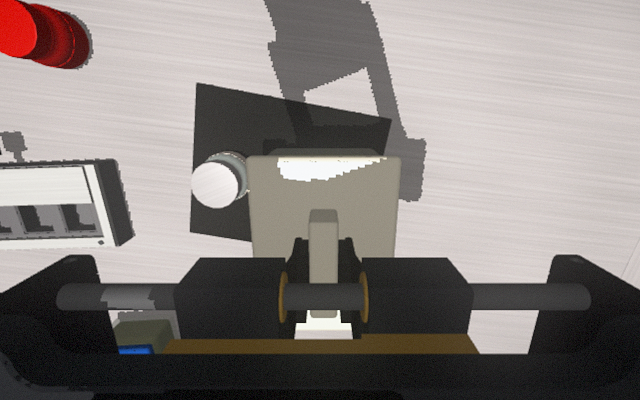

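View pics/scene4.png

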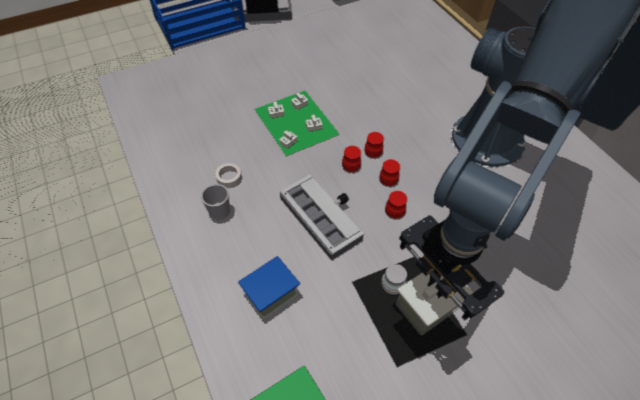

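Request:
step_arm:
  targets:
    - [0,0,2,0,0,0,1]
    - [0,0,3,0,0,0,1]
    - [0,0,2.5,0,0,0,1]
    - [0,0,1.5,0,0,0,1]
    - [0,0,0.8,0,0,0,1]
    - [0,0,0.3,0,0,0,1]
    - [0,0,0.2,0,0,0,1]
    - [0,0,0,0,0,0,1]
    - [0,0,0,0,0,0,1]

```text
clock: 15.45
eef_pos: [0.5001, 0.3856, 0.1051]
orientation: [3.141, -0.0, 1.694]
ft_force: [0.0, -0.0, -3.7]
gripper_width: 0.0156
```

Request:
step_arm:
  targets:
    - [0,0,0.2,0,0,0,1]
    - [0,0,0,0,0,0,1]
    - [0,0,0.1,0,0,0,1]
    - [0,0,0,0,0,0,1]

```text
clock: 15.95
eef_pos: [0.4999, 0.3855, 0.102]
orientation: [3.141, -0.0, 1.694]
ft_force: [-1.6, -0.5, -0.7]
gripper_width: 0.0155
```

Request:
step_arm:
  targets:
    - [0,0,0,0,0,0,3]
    - [0,0,0,0,0,0,4]
    - [0,0,0,0,0,0,4]
    - [0,0,-1,0,0,0,4]
    - [0,0,-3,0,0,0,4]
    - [0,0,-3,0,0,0,4]
    - [0,0,-3,0,0,0,5]
    - [-2,0.2,-2,0,0,0,5]
    - [-4,0.4,0,0,0,0,5]
    - [-4,0.4,0,0,0,0,5]
    - [-4,0.4,0,0,0,0,5]
    - [-4,0.4,0,0,0,0,5]
    - [-4,0.4,0,0,0,0,5]
    - [-4,0.4,0,0,0,0,5]
    - [-4,0.4,0,0,0,0,5]
    - [-4,0.4,0,0,0,-2,5]
    - [-2,0.4,0,0,0,0,5]
    - [0,0,0,0,0,0,5]
    - [0,0,0,0,0,0,5]

```text
clock: 18.32
eef_pos: [0.5817, 0.0339, 0.2214]
orientation: [-3.141, -0.001, 1.729]
ft_force: [0.4, -0.5, -0.3]
gripper_width: 0.0499
```

```bash
python3 - <<'E'
from h import *
t=grab('wrist','wrist5');grab('top','top5');go(.497,.018,.032,99,'knob')
E
```

```text
knob at [0.5818 0.0344 0.2215] yaw 99.1 turn rz 0.1 shift cm [-0.29 -8.63 18.95]
```

View pics/wrist5.png

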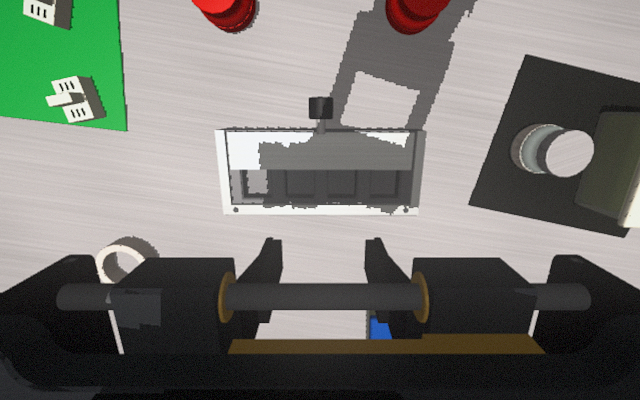

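View pics/top5.png

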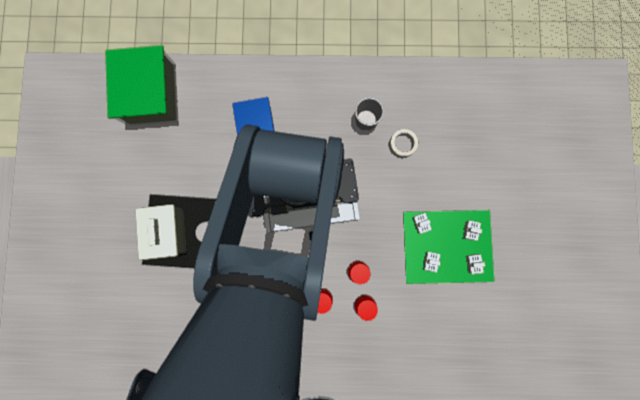

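The tub stands on the black mat at (158,230) with the jar at (203,232). One logger has been knocked from (431,231) to (423,223), and nothing else moved.

```bash
python3 - <<'E'
from h import *
c=load('wrist5'); 
cv2.imwrite('pics/crop5.png',cv2.resize(c['pixels'][85:225,205:435],None,fx=3.4,fy=3.4,interpolation=cv2.INTER_CUBIC))
t=load('top5')
for n,q in(('knocked',(421,224)),): print(n,ray(t,*q,.02))
E
```

```text
knocked [ 0.52830441 -0.24605251  0.02      ]
```

View pics/crop5.png

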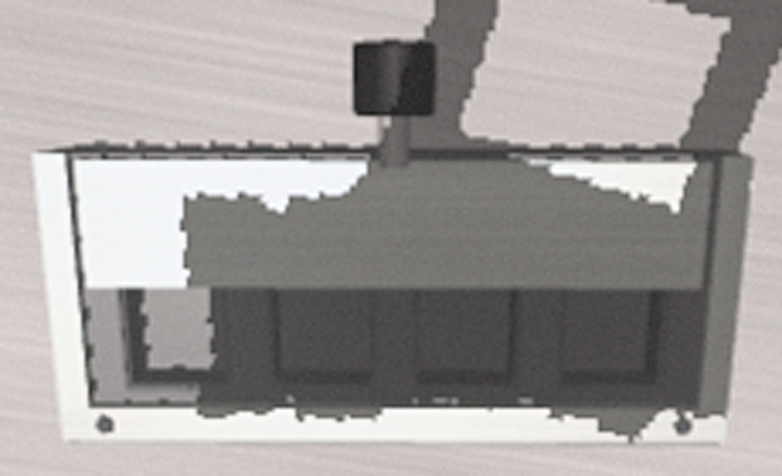

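```bash
python3 - <<'E'
from h import *
c=load('wrist5')
cr=lambda u,v,z: (ray(c,205+(u+.5)/3.4-.5,85+(v+.5)/3.4-.5,z)*1000)[:2]
# cheeks' top at z=.034
P=[cr(*p,.034) for p in[(34,153),(750,157),(725,440),(65,440)]]
print(np.round(P,1),np.mean(P,axis=0).round(1))
d=P[1]-P[0]; print('yaw near',np.degrees(np.arctan2(-d[0],d[1])),np.linalg.norm(d)); d=P[2]-P[3]; print('yaw far',np.degrees(np.arctan2(-d[0],d[1])),np.linalg.norm(d))
print('screws',cr(105,425,.034),cr(683,426,.034)); d=cr(683,426,.034)-cr(105,425,.034);print(np.degrees(np.arctan2(-d[0],d[1])),np.linalg.norm(d))
print('knob',cr(394,77,.04))
E
```

```text
[[537.6 -90.8]
 [502.9 134.3]
 [597.1 150.7]
 [633.2 -75.4]] [567.7  29.7]
yaw near 8.761811999758761 227.7487857480884
yaw far 9.073115102432492 228.9578328803311
screws [625.52603625 -62.12065721] [594.4120125  135.03013261]
8.968359613117526 199.59087253493857
knob [496.81112553  18.72045229]
```

Request:
step_arm:
  targets:
    - [-0.1,-3,0,0,0,0,5]
    - [-0.1,-3.6,2,0,0,0,5]
    - [-0.1,-2,3,0,0,0,5]
    - [0,0,4,0,0,0,5]
    - [0,0,4,0,0,0,5]
    - [0,0,3.5,0,0,0,5]
    - [0,0,1.5,0,0,0,5]
    - [0,0,0.7,0,0,0,5]
    - [0,0,0.2,0,0,0,5]
    - [0,0,0,0,0,0,5]
    - [0,0,0,0,0,0,2]
    - [0,0,0,0,0,0,2]
    - [0,0,0,0,0,0,2]
    - [0,0,0,0,0,0,2]
    - [0,0,0,0,0,0,2]

```text
clock: 20.3
eef_pos: [0.4975, 0.0177, 0.0328]
orientation: [-3.141, -0.002, 1.727]
ft_force: [0.3, 5.6, 2.0]
gripper_width: 0.0253
```

Gripped at 25 mm. I'll pull 30 mm along the dock's −x (tool −y).

Request:
step_arm:
  targets:
    - [0,-0.5,0,0,0,0,2]
    - [0,-0.8,0,0,0,0,2]
    - [0,-0.8,0,0,0,0,2]
    - [0,-0.5,0,0,0,0,2]
    - [0,-0.5,0,0,0,0,2]
    - [0,0,0,0,0,0,2]
    - [0,0,0,0,0,0,2]

```text
clock: 21.18
eef_pos: [0.4681, 0.013, 0.0328]
orientation: [3.139, -0.001, 1.726]
ft_force: [2.2, 9.4, 0.8]
gripper_width: 0.0251
```

Request:
step_arm:
  targets:
    - [0,0,0,0,0,0,4]
    - [0,0,0,0,0,0,5]
    - [0,0,0,0,0,0,5]
    - [0,0,-2,0,0,0,5]
    - [0,0,-4,0,0,0,5]
    - [0,0,-4,0,0,0,5]
    - [0,3,-4,0,0,0,5]
    - [0,4,-3,0,0,0,5]
    - [0,4,-1.5,0,0,0,5]
    - [0,0,0,0,0,0,5]
    - [0,0,0,0,0,0,5]

```text
clock: 22.55
eef_pos: [0.5742, 0.0289, 0.2166]
orientation: [-3.138, -0.001, 1.728]
ft_force: [-0.2, -0.6, -0.4]
gripper_width: 0.05
```

```bash
python3 - <<'E'
from h import *
c=grab('wrist','wrist6');cv2.imwrite('pics/crop6.png',cv2.resize(c['pixels'][50:235,195:445],None,fx=3.2,fy=3.2,interpolation=cv2.INTER_CUBIC))
D=np.array([.569,.0298]);a=np.radians(9);ex=np.array([np.cos(a),np.sin(a)]);ey=np.array([-np.sin(a),np.cos(a)])
print(bot.read_state()['eef_pos'])
for x in(-.007,-.037): print('plate edge would be at',[ (proj(c,[*(D+x*ex+y*ey),.034])-[195,50])*3.2 for y in(-.1,.1)])
for y in(-.075,-.025,.025,.075): print('recess',[tuple(((proj(c,[*(D+(.005+x)*ex+(y+yy)*ey),.028])-[195,50])*3.2).round()) for x,yy in((-.0235,-.0165),(.0235,.0165))])
E
```

```text
[0.57377331 0.02892056 0.21638459]
plate edge would be at [array([125.67215908, 407.54779785]), array([698.09128005, 408.07347859])]
plate edge would be at [array([117.83361904, 321.08245268]), array([706.20033904, 321.63364998])]
recess [(np.float64(152.0), np.float64(372.0)), (np.float64(252.0), np.float64(499.0))]
recess [(np.float64(294.0), np.float64(372.0)), (np.float64(389.0), np.float64(499.0))]
recess [(np.float64(436.0), np.float64(372.0)), (np.float64(525.0), np.float64(499.0))]
recess [(np.float64(578.0), np.float64(372.0)), (np.float64(661.0), np.float64(499.0))]
```

View pics/crop6.png

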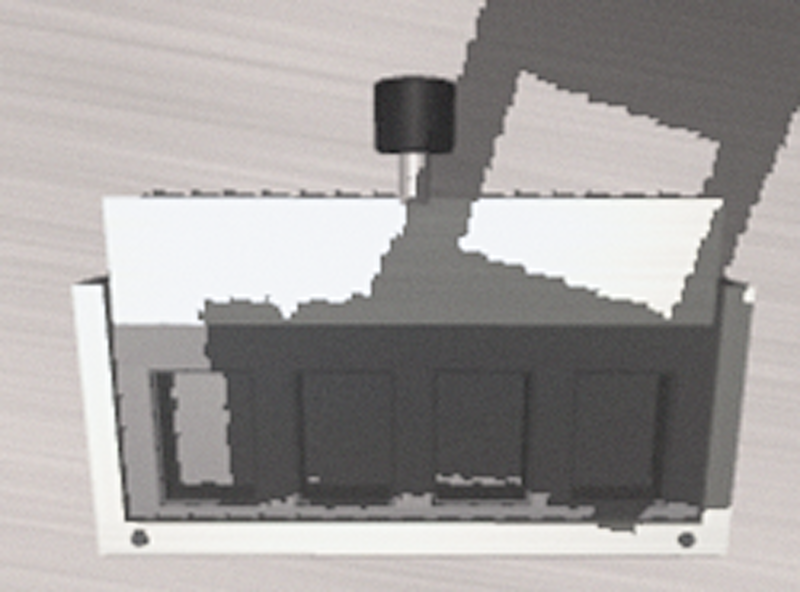

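Fully out: the plate edge is at row 323 against 321 predicted, and the recesses match the dock pose. Next are the loggers.

Request:
step_arm:
  targets:
    - [0,0,0,0,0,9,5]
    - [0,0,0,0,0,9,5]
    - [0,0,0,0,0,9,5]
    - [0,0,0,0,0,9,5]
    - [0,0,0,0,0,9,5]
    - [0,0,0,0,0,9,4]
    - [0,0,0,0,0,9,3]
    - [0,0,0,0,0,9,3]
    - [0,0,0,0,0,9,3]
    - [0,0,0,0,0,9,3]

```text
clock: 23.85
eef_pos: [0.5739, 0.0288, 0.2165]
orientation: [-3.141, 0.003, 0.152]
ft_force: [0.4, -0.1, -0.7]
gripper_width: 0.0303
```

```bash
python3 - <<'E'
from h import *
go(.48,-.4,.24,9)
E
```

```text
at [0.5739 0.0288 0.2165] yaw 8.7 turn rz -0.3 shift cm [-15.98  40.88  -2.35]
```

Request:
step_arm:
  targets:
    - [-1,2,0,0,0,0,3]
    - [-1.5,4,0,0,0,0,3]
    - [-1.5,4,0,0,0,0,3]
    - [-1.5,4,0,0,0,0,3]
    - [-1.5,4,0,0,0,0,3]
    - [-1.5,4,0,0,0,0,3]
    - [-1.5,4,-0.4,0,0,0,3]
    - [-1.5,4,-0.5,0,0,0,3]
    - [-1.5,4,-0.5,0,0,0,3]
    - [-1.5,4,-0.5,0,0,0,3]
    - [-1,2,-0.5,0,0,0,3]
    - [-1,1,0,0,0,0,3]
    - [0,0,0,0,0,0,3]
    - [0,0,0,0,0,0,3]

```text
clock: 25.6
eef_pos: [0.4773, -0.4003, 0.2413]
orientation: [-3.14, 0.0, 0.159]
ft_force: [0.1, -0.2, 0.7]
gripper_width: 0.0299
```

```bash
python3 - <<'E'
from h import *
c=grab('wrist','wrist7'); print(bot.read_state()['eef_pos'])
E
```

```text
[ 0.47753448 -0.40030977  0.24137006]
```

View pics/wrist7.png

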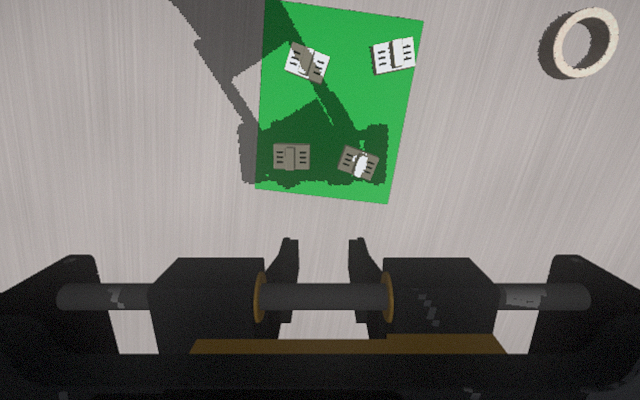

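```bash
cat >> h.py <<'E'
def blobs(c,draw=None,z=.023,amin=120):
    im=c['pixels']; hsv=cv2.cvtColor(im,cv2.COLOR_BGR2HSV).astype(int)
    g=((abs(hsv[...,0]-60)<15)&(hsv[...,1]>120)).astype('uint8')
    cs,_=cv2.findContours(g,cv2.RETR_EXTERNAL,cv2.CHAIN_APPROX_NONE)
    k=max(cs,key=cv2.contourArea); m=np.zeros_like(g); cv2.fillPoly(m,[cv2.convexHull(k)],1)
    m=cv2.erode(m,np.ones((3,3)))&(1-g); m=cv2.morphologyEx(m,cv2.MORPH_OPEN,np.ones((3,3)))
    m[235:]=0
    out=[]
    cs,_=cv2.findContours(m,cv2.RETR_EXTERNAL,cv2.CHAIN_APPROX_NONE)
    for k in cs:
        if cv2.contourArea(k)<amin: continue
        P=np.array([ray(c,*q[0],z)[:2]*1000 for q in k],np.float32); r=cv2.minAreaRect(P)
        a=r[2] if r[1][0]>r[1][1] else r[2]+90
        a=(a+90)%180-90
        out.append((r[0],sorted(r[1])[::-1],a)); M=cv2.moments(k)
        print('px',round(M['m10']/M['m00']),round(M['m01']/M['m00']),'c',np.round(r[0],1),'sz',np.round(sorted(r[1])[::-1],1),'long axis yaw',round(a,1))
    return out
E
python3 - <<'E'
from h import *
c=load('wrist7'); blobs(c)
cv2.imwrite('pics/crop7.png',cv2.resize(c['pixels'][0:210,240:440],None,fx=2.8,fy=2.8,interpolation=cv2.INTER_CUBIC))
blobs(load('top0'),amin=60)
E
```

```text
px 357 162 c [ 513.8 -372.8] sz [47.1 33.8] long axis yaw -11.0
px 291 156 c [ 433.5 -377.8] sz [45.4 34. ] long axis yaw 6.9
px 306 63 c [ 436.9 -272.3] sz [45.1 32.3] long axis yaw -11.4
px 393 55 c [ 529.4 -249.9] sz [47.4 31.9] long axis yaw 20.8
px 472 228 c [ 522.6 -371.7] sz [42.3 34.5] long axis yaw -89.2
px 430 228 c [ 521.2 -267.1] sz [43.8 34.5] long axis yaw -89.2
```

View pics/crop7.png

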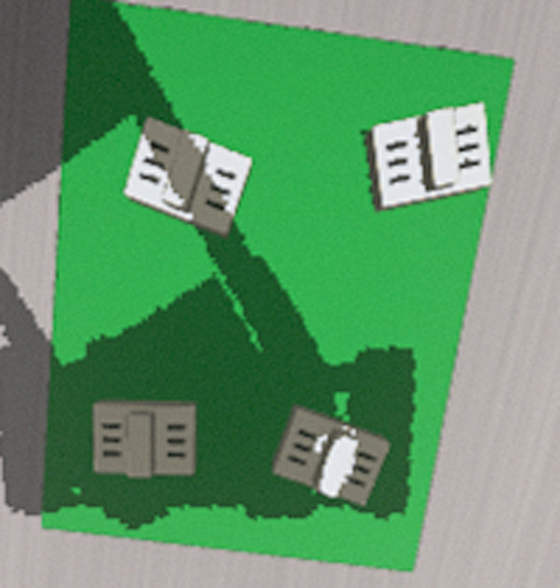

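The four loggers in the wrist view are at px (393,55), (306,63), (291,156) and (357,162). I'll take the one at (529,−250) mm first.

```bash
python3 - <<'E'
from h import *
go(.5294,-.2499,.12,20.8)
E
```

```text
at [ 0.4775 -0.4003  0.2414] yaw 9.1 turn rz -11.7 shift cm [ 10.19 -12.22  12.14]
```

Request:
step_arm:
  targets:
    - [0,0,0,0,0,-5.9,3]
    - [0,0,0,0,0,-5.8,3]
    - [2,-2.4,1,0,0,0,3]
    - [3,-3.6,3,0,0,0,3]
    - [3,-3.6,4,0,0,0,3]
    - [2.2,-2.6,4,0,0,0,3]
    - [0,0,0.1,0,0,0,3]
    - [0,0,0,0,0,0,3]
    - [0,0,0,0,0,0,3]

```text
clock: 26.78
eef_pos: [0.5305, -0.2533, 0.1221]
orientation: [3.138, -0.002, 0.361]
ft_force: [-0.3, -0.5, 0.3]
gripper_width: 0.0304
```

```bash
cat >> h.py <<'E'
def box(c,x,y,yaw,z0):
    a=np.radians(yaw);R=np.array([[np.cos(a),-np.sin(a)],[np.sin(a),np.cos(a)]])
    f=lambda hx,hy,z:[tuple(proj(c,[*(R@[sx*hx,sy*hy]+[x,y]),z]).round().astype(int)) for sx,sy in((-1,-1),(1,-1),(1,1),(-1,1))]
    print('body',f(.022,.015,z0+.02)); print('fin',f(.005,.013,z0+.038))
E
python3 - <<'E'
from h import *
c=grab('wrist','wrist8'); go(.5294,-.2499,.047,20.8)
box(c,.5294,-.2499,20.8,.003)
E
```

```text
at [ 0.5303 -0.2534  0.1221] yaw 20.7 turn rz -0.1 shift cm [ 0.04 -0.36  7.51]
body [(np.int64(299), np.int64(224)), (np.int64(349), np.int64(224)), (np.int64(350), np.int64(191)), (np.int64(298), np.int64(191))]
fin [(np.int64(318), np.int64(230)), (np.int64(330), np.int64(230)), (np.int64(331), np.int64(199)), (np.int64(318), np.int64(199))]
```

View pics/wrist8.png

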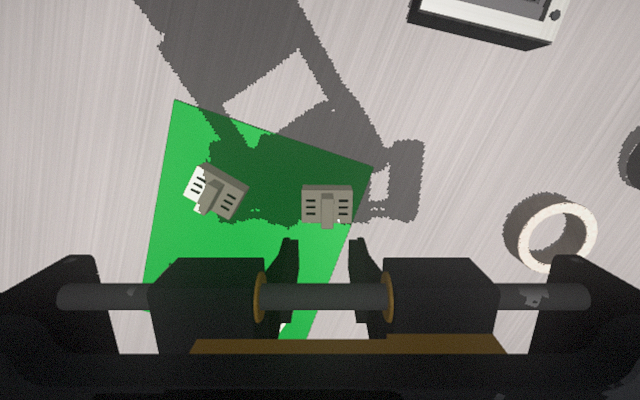

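Request:
step_arm:
  targets:
    - [0.25,-0.45,2,0,0,0,3]
    - [0,0,2.5,0,0,0,3]
    - [0,0,2,0,0,0,3]
    - [0,0,0.8,0,0,0,3]
    - [0,0,0.2,0,0,0,3]
    - [0,0,0,0,0,0,3]
    - [0,0,0,0,0,0,0.5]
    - [0,0,0,0,0,0,0.5]
    - [0,0,0,0,0,0,0.5]
    - [0,0,0,0,0,0,0.5]
    - [0,0,-0.5,0,0,0,0.5]
    - [0,0,-2,0,0,0,0.5]
    - [0,0,-4,0,0,0,0.5]
    - [0,0,-3,0,0,0,0.5]
    - [0,0,0,0,0,0,0.5]
    - [0,0,0,0,0,0,0.5]

```text
clock: 28.82
eef_pos: [0.5296, -0.2461, 0.1398]
orientation: [-3.14, 0.001, 0.362]
ft_force: [0.2, 0.4, -1.1]
gripper_width: 0.0095
```

```bash
python3 - <<'E'
from h import *
c=grab('wrist','wrist9')
cv2.imwrite('pics/crop9.png',cv2.resize(c['pixels'][170:300,220:420],None,fx=4,fy=4,interpolation=cv2.INTER_CUBIC))
s=bot.read_state(); p=s['eef_pos']; yaw=np.degrees(s['orientation'][2]); print(p,yaw)
print('predicted if centred, logger origin 44 mm below TCP'); box(c,p[0],p[1],yaw,p[2]-.044)
E
```

```text
[ 0.52938161 -0.24598672  0.13935799] 20.727933418463966
predicted if centred, logger origin 44 mm below TCP
body [(np.int64(290), np.int64(273)), (np.int64(359), np.int64(273)), (np.int64(360), np.int64(229)), (np.int64(288), np.int64(229))]
fin [(np.int64(316), np.int64(286)), (np.int64(333), np.int64(286)), (np.int64(333), np.int64(245)), (np.int64(315), np.int64(245))]
```

View pics/crop9.png

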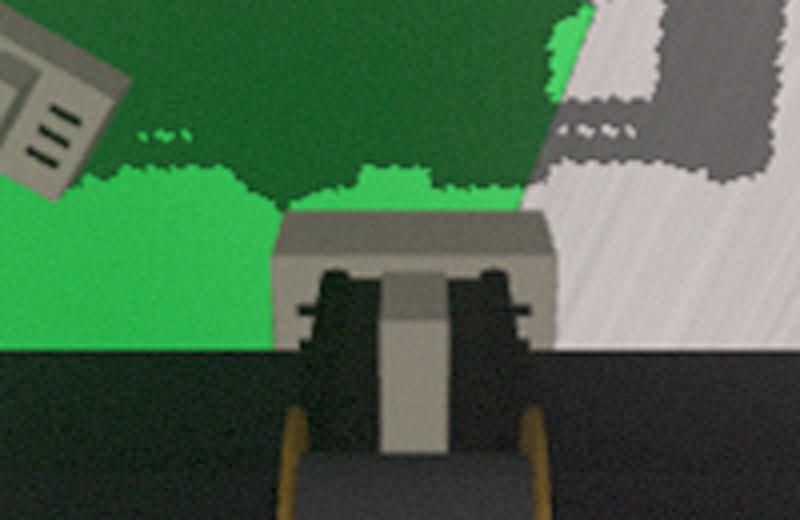

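```bash
cat >> h.py <<'E'
D=np.array([.569,.0298]);A=np.radians(9);EX=np.array([np.cos(A),np.sin(A)]);EY=np.array([-np.sin(A),np.cos(A)])
def rec(i,ox=0,oy=0): return D+(.005+ox)*EX+(-.075+.05*i+oy)*EY
E
python3 - <<'E'
from h import *
for i in range(4): print(rec(i))
t=rec(0,0,.0027); go(*t,.11,9)
E
```

```text
[ 0.58567103 -0.04349445]
[0.5778493  0.00588996]
[0.57002758 0.05527438]
[0.56220586 0.1046588 ]
 at [ 0.5294 -0.246   0.1394] yaw 20.7 turn rz 11.7 shift cm [  8.73 -19.39   2.94]
```

Request:
step_arm:
  targets:
    - [0,0,0,0,0,5.9,0.5]
    - [0,0,0,0,0,5.8,0.5]
    - [0.9,-2,0,0,0,0,0.5]
    - [1.8,-4,0,0,0,0,0.5]
    - [1.8,-4,0,0,0,0,0.5]
    - [1.8,-4,0,0,0,0,0.5]
    - [1.4,-3.2,0.9,0,0,0,0.5]
    - [1,-2.2,2,0,0,0,0.5]
    - [0,0,0,0,0,0,0.5]
    - [0,0,0,0,0,0,0.5]
    - [0,0,0,0,0,0,0.5]

```text
clock: 30.25
eef_pos: [0.586, -0.0421, 0.112]
orientation: [3.141, -0.001, 0.157]
ft_force: [0.3, -0.5, -1.4]
gripper_width: 0.0097
```

```bash
cat >> h.py <<'E'
def look(name,i):
    c=grab('wrist',name)
    cv2.imwrite('pics/%sc.png'%name,cv2.resize(c['pixels'][130:290,200:440],None,fx=3.3,fy=3.3,interpolation=cv2.INTER_CUBIC))
    f=lambda q:tuple(((np.array(q)-[200,130]+.5)*3.3-.5).round().astype(int).tolist())
    for j in range(4):
        P=[rec(j,x,y) for x,y in((-.0235,-.0165),(.0235,-.0165),(.0235,.0165),(-.0235,.0165))]
        print('recess',j,'crop px',[f(proj(c,[*p,.028])) for p in P])
    print('rail inner edge y=+.1/-.1 z.034',f(proj(c,[*(D+.035*EX+.1*EY),.034])),f(proj(c,[*(D+.035*EX-.1*EY),.034])))
    print('plate edge',f(proj(c,[*(D-.037*EX+.1*EY),.034])),f(proj(c,[*(D-.037*EX-.1*EY),.034])))
    s=bot.read_state(); print(s['eef_pos'],np.degrees(s['orientation']))
    go(*rec(i),.06,9,'rec centre')
E
python3 - <<'E'
from h import *
look('wrist10',0)
E
```

```text
recess 0 crop px [(316, 357), (503, 357), (507, 232), (313, 232)]
recess 1 crop px [(310, 163), (509, 163), (514, 21), (306, 20)]
recess 2 crop px [(304, -58), (516, -58), (522, -222), (299, -222)]
recess 3 crop px [(296, -313), (525, -313), (531, -503), (290, -503)]
rail inner edge y=+.1/-.1 z.034 (571, -570) (530, 398)
plate edge (186, -570) (241, 398)
[ 0.58598075 -0.04225952  0.11211239] [ 1.79970503e+02 -5.35882556e-02  8.97302094e+00]
rec centre at [ 0.586  -0.0423  0.1121] yaw 9.0 turn rz -0.0 shift cm [-0.05  0.12  5.21]
```

View pics/wrist10c.png

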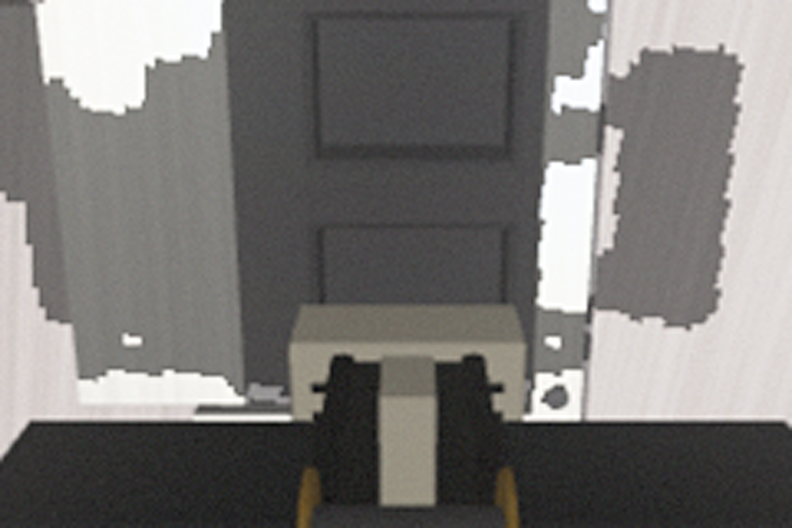

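```bash
python3 - <<'E'
from h import *
c=load('wrist10')
g=cv2.createCLAHE(4,(4,4)).apply(cv2.cvtColor(c['pixels'],cv2.COLOR_BGR2GRAY))
cv2.imwrite('pics/w10z.png',cv2.resize(g[130:260,280:370],None,fx=6,fy=4.6,interpolation=cv2.INTER_CUBIC))
E
```

```text
(no output)
```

View pics/w10z.png

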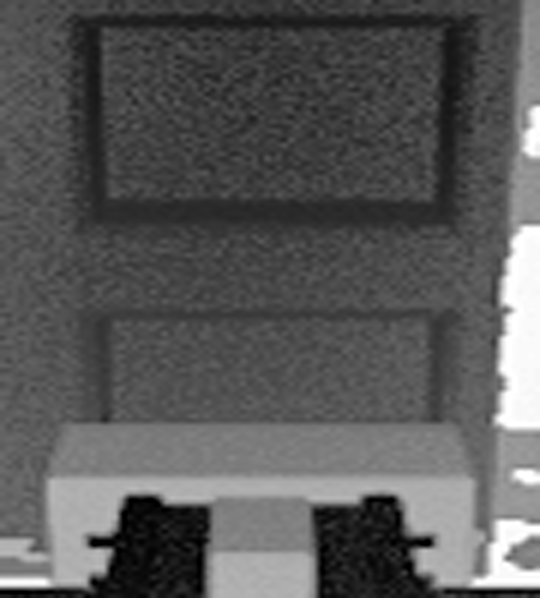

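```bash
cat >> h.py <<'E'
def dk(p): q=np.array(p[:2])-D; return np.array([q@EX,q@EY])*1000
E
python3 - <<'E'
from h import *
c=load('wrist10')
r=lambda u,v,z: dk(ray(c,280+(u+.5)/6-.5,130+(v+.5)/4.6-.5,z)).round(1)
print('r1 floor L,R (exp x -18.5,28.5)',r(102,110,.008),r(440,110,.008))
print('r1 floor bot (exp y -41.5), top inner (-8.5)',r(270,203,.008),r(270,26,.026))
print('r0 top inner (exp -58.5)',r(270,318,.026),'L,R',r(110,370,.008),r(430,370,.008))
z=.1121-.044
print('logger top edge L,R',r(47,477,z+.02),r(473,477,z+.02),'bottom edge',r(65,424,z),r(460,424,z), 'fin front',r(262,550,z+.038))
E
```

```text
r1 floor L,R (exp x -18.5,28.5) [-17.5 -24.6] [ 29.1 -24.6]
r1 floor bot (exp y -41.5), top inner (-8.5) [  5.7 -41.6] [ 5.5 -8.2]
r0 top inner (exp -58.5) [  5.6 -58.2] L,R [-17.7 -74.1] [ 29.2 -74.1]
logger top edge L,R [-17.2 -61.2] [ 26.  -61.2] bottom edge [-17.5 -61.5] [ 26.8 -61.5] fin front [  4.6 -62.8]
```

Request:
step_arm:
  targets:
    - [0.13,-0.13,0,0,0,0,0.5]
    - [0,0,1.5,0,0,0,0.5]
    - [0,0,1.5,0,0,0,0.5]
    - [0,0,0.7,0,0,0,0.5]
    - [0,0,0,0,0,0,0.5]
    - [0,0,0.4,0,0,0,0.5]
    - [0,0,0.4,0,0,0,0.5]
    - [0,0,0.4,0,0,0,0.5]
    - [0,0,0,0,0,0,0.5]

```text
clock: 31.42
eef_pos: [0.5866, -0.0398, 0.0623]
orientation: [-3.141, 0.001, 0.158]
ft_force: [-0.1, 0.5, -1.1]
gripper_width: 0.0099
```

Request:
step_arm:
  targets:
    - [0,0,0.5,0,0,0,0.5]
    - [0,0,0.4,0,0,0,0.5]
    - [0,0,0.2,0,0,0,0.5]
    - [0,0,0,0,0,0,0.5]

```text
clock: 31.92
eef_pos: [0.5867, -0.0398, 0.0513]
orientation: [-3.141, 0.0, 0.158]
ft_force: [0.1, 0.3, -0.5]
gripper_width: 0.0096
```

Request:
step_arm:
  targets:
    - [0,0,0.15,0,0,0,0.5]
    - [0,0,0,0,0,0,0.5]
    - [0,0,0,0,0,0,0.5]

```text
clock: 32.3
eef_pos: [0.5869, -0.0399, 0.0508]
orientation: [3.141, -0.0, 0.158]
ft_force: [-0.9, 0.3, 5.6]
gripper_width: 0.0096
```

Request:
step_arm:
  targets:
    - [0,0,0,0,0,0,1.6]
    - [0,0,0,0,0,0,2.2]
    - [0,0,0,0,0,0,2.2]
    - [0,0,-1,0,0,0,2.2]
    - [0,0,-2,0,0,0,2.4]
    - [0,0,-3,0,0,0,3]
    - [0,0,-2,0,0,0,3]
    - [0,0,0,0,0,0,3]

```text
clock: 33.3
eef_pos: [0.5882, -0.0402, 0.1322]
orientation: [3.14, -0.004, 0.158]
ft_force: [1.2, 0.6, 0.1]
gripper_width: 0.0298
```

```bash
python3 - <<'E'
from h import *
look('wrist11',0); go(.437,-.2733,.12,-11.4)
E
```

```text
recess 0 crop px [(312, 331), (485, 330), (488, 214), (309, 214)]
recess 1 crop px [(307, 150), (490, 150), (494, 19), (303, 19)]
recess 2 crop px [(300, -53), (496, -53), (500, -202), (296, -203)]
recess 3 crop px [(293, -285), (502, -285), (507, -456), (288, -457)]
rail inner edge y=+.1/-.1 z.034 (542, -515) (510, 368)
plate edge (193, -516) (242, 368)
[ 0.58726119 -0.03996553  0.13093216] [ 1.79952544e+02 -1.07066406e-01  9.03012972e+00]
rec centre at [ 0.5873 -0.04    0.1309] yaw 9.0 turn rz 0.0 shift cm [-0.21  0.32  7.09]
 at [ 0.5873 -0.04    0.1309] yaw 9.0 turn rz 20.4 shift cm [-10.12  25.84   1.09]
```

View pics/wrist11c.png

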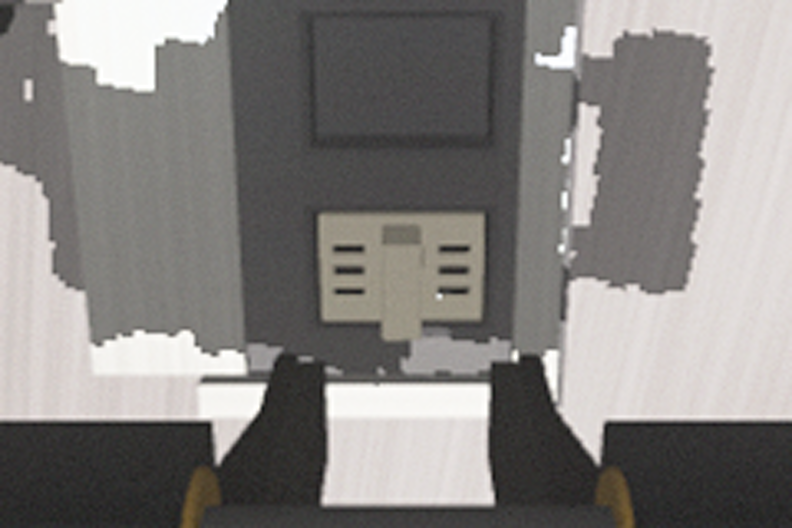

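Request:
step_arm:
  targets:
    - [0,0,0,0,0,6.8,3]
    - [0,0,0,0,0,6.8,3]
    - [0,0,0,0,0,6.8,3]
    - [-1.1,2.9,0,0,0,0,3]
    - [-1.5,4,0,0,0,0,3]
    - [-1.5,4,0,0,0,0,3]
    - [-1.5,4,0,0,0,0,3]
    - [-1.5,4,0,0,0,0,3]
    - [-1.5,4,0.5,0,0,0,3]
    - [-1.5,2.9,0.6,0,0,0,3]
    - [0,0,0,0,0,0,3]
    - [0,0,0,0,0,0,3]
    - [0,0,0,0,0,0,3]
    - [0,0,0,0,0,0,3]

```text
clock: 35.1
eef_pos: [0.4375, -0.272, 0.1191]
orientation: [3.142, -0.0, -0.197]
ft_force: [-0.9, 1.1, 0.0]
gripper_width: 0.03
```

```bash
cat >> h.py <<'E'
def hov(name,x,y,yaw):
    c=grab('wrist',name); go(x,y,.047,yaw); print(np.degrees(bot.read_state()['orientation']))
    cv2.imwrite('pics/%sc.png'%name,cv2.resize(c['pixels'][150:260,230:430],None,fx=4,fy=4,interpolation=cv2.INTER_CUBIC))
    box(c,x,y,yaw,.003); return c
def hp(name,u,v,z):
    c=load(name); return ray(c,230+(u+.5)/4-.5,150+(v+.5)/4-.5,z)*1000
E
python3 - <<'E'
from h import *
hov('wrist12',.437,-.2733,-11.4)
E
```

```text
at [ 0.4374 -0.2722  0.1191] yaw -11.3 turn rz 0.1 shift cm [-0.02  0.12  7.21]
[ 1.79996809e+02 -9.78971669e-03 -1.12849820e+01]
body [(np.int64(299), np.int64(230)), (np.int64(350), np.int64(230)), (np.int64(351), np.int64(197)), (np.int64(298), np.int64(197))]
fin [(np.int64(318), np.int64(236)), (np.int64(331), np.int64(236)), (np.int64(331), np.int64(206)), (np.int64(318), np.int64(206))]
```

View pics/wrist12c.png

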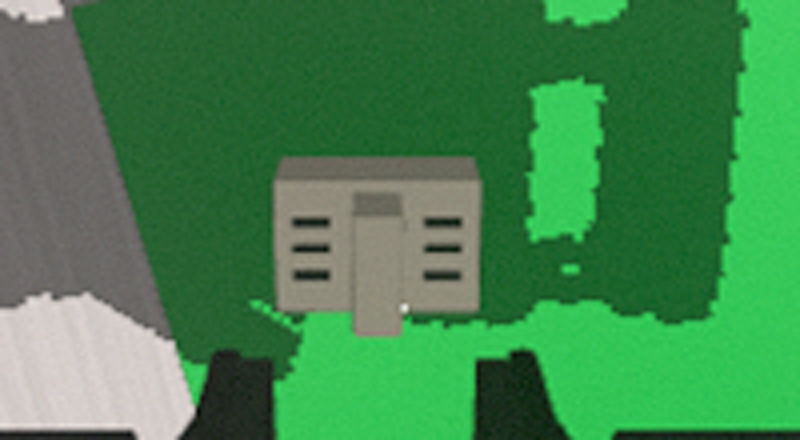

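Request:
step_arm:
  targets:
    - [0,-0.05,2,0,0,0,3]
    - [0,0,2.5,0,0,0,3]
    - [0,0,1.7,0,0,0,3]
    - [0,0,0.8,0,0,0,3]
    - [0,0,0.2,0,0,0,3]
    - [0,0,0,0,0,0,3]
    - [0,0,0,0,0,0,0.5]
    - [0,0,0,0,0,0,0.5]
    - [0,0,0,0,0,0,0.5]
    - [0,0,0,0,0,0,0.5]
    - [0,0,-0.5,0,0,0,0.5]
    - [0,0,-2,0,0,0,0.5]
    - [0,0,-4,0,0,0,0.5]
    - [0,0,-2,0,0,0,0.5]
    - [0,0,0,0,0,-5,0.5]
    - [0,0,0,0,0,-10,0.5]
    - [0,0,0,0,0,-5.4,0.5]
    - [0,0,0,0,0,0,0.5]
    - [0,0,0,0,0,0,0.5]

```text
clock: 37.52
eef_pos: [0.4369, -0.2723, 0.1321]
orientation: [-3.141, 0.0, 0.156]
ft_force: [0.0, 0.9, -1.0]
gripper_width: 0.0096
```

```bash
sed -i 's/^D=np.array(\[.569,.0298\])/D=np.array([.5697,.0301])/' h.py; python3 - <<'E'
from h import *
go(*rec(1),.11,9)
E
```

```text
at [ 0.4369 -0.2723  0.1321] yaw 9.0 turn rz -0.0 shift cm [ 18.35 -25.29   2.21]
```

Request:
step_arm:
  targets:
    - [1.4,-2,0,0,0,0,0.5]
    - [2.8,-4,0,0,0,0,0.5]
    - [2.8,-4,0,0,0,0,0.5]
    - [2.8,-4,0,0,0,0,0.5]
    - [2.8,-4,0,0,0,0,0.5]
    - [2.8,-4,0,0,0,0,0.5]
    - [2,-2.3,1,0,0,0,0.5]
    - [1,-1,1.2,0,0,0,0.5]
    - [0,0,0,0,0,0,0.5]
    - [0,0,0,0,0,0,0.5]
    - [0,0,0,0,0,0,0.5]
    - [0,0,0,0,0,0,0.5]

```text
clock: 39.02
eef_pos: [0.579, 0.0055, 0.1104]
orientation: [3.141, -0.0, 0.156]
ft_force: [-0.1, -0.1, 0.3]
gripper_width: 0.0097
```

```bash
cat >> h.py <<'E'
def ins(name):
    c=grab('wrist',name)
    g=cv2.createCLAHE(4,(4,4)).apply(cv2.cvtColor(c['pixels'],cv2.COLOR_BGR2GRAY))
    cv2.imwrite('pics/%sz.png'%name,cv2.resize(g[130:260,280:370],None,fx=6,fy=4.6,interpolation=cv2.INTER_CUBIC))
    s=bot.read_state(); print(s['eef_pos'],np.degrees(s['orientation']))
def zr(name,u,v,z):
    c=load(name); return dk(ray(c,280+(u+.5)/6-.5,130+(v+.5)/4.6-.5,z)).round(1)
E
python3 - <<'E'
from h import *
ins('wrist13'); go(*rec(1),.11,9)
E
```

```text
[0.57898625 0.00563627 0.11038161] [ 1.79990048e+02 -1.96240219e-02  8.96260654e+00]
 at [0.579  0.0056 0.1104] yaw 9.0 turn rz -0.0 shift cm [-0.03 -0.06  0.04]
```

View pics/wrist13z.png

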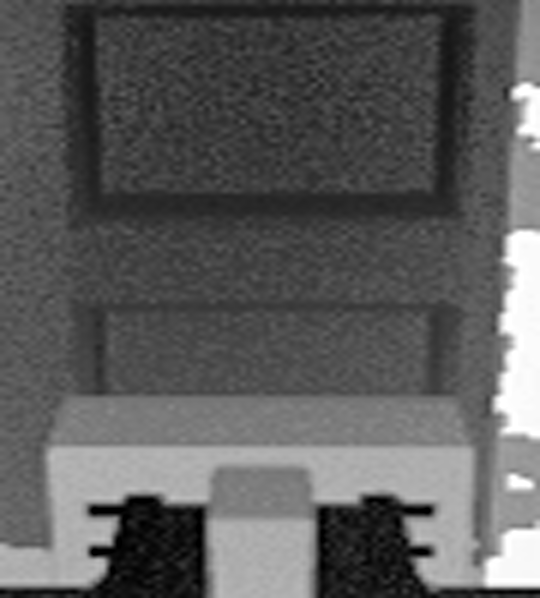

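```bash
python3 - <<'E'
from h import *
n='wrist13'; z=.1104-.044
print('r2 floor L,R (exp -18.5,28.5)',zr(n,97,110,.008),zr(n,440,110,.008),'bot (8.5)',zr(n,270,193,.008),'top(41.5)',zr(n,270,13,.026))
print('r1 top inner(-8.5)',zr(n,270,308,.026),'L,R',zr(n,103,360,.008),zr(n,430,360,.008))
print('logger top edge',zr(n,47,446,z+.02),zr(n,473,446,z+.02),'bot',zr(n,65,396,z),zr(n,460,396,z),'fin',zr(n,262,518,z+.038))
E
```

```text
r2 floor L,R (exp -18.5,28.5) [-18.3  23.6] [28.7 23.6] bot (8.5) [5.5 8.5] top(41.5) [ 5.4 41.9]
r1 top inner(-8.5) [ 5.4 -8. ] L,R [-18.7 -23.6] [ 28.7 -23.6]
logger top edge [-17.3  -8.9] [25.6 -8.9] bot [-17.6  -9.3] [26.4 -9.3] fin [  4.4 -10.7]
```

Request:
step_arm:
  targets:
    - [0.08,0.08,0,0,0,0,0.5]
    - [0,0,1.5,0,0,0,0.5]
    - [0,0,1.5,0,0,0,0.5]
    - [0,0,0.6,0,0,0,0.5]
    - [0,0,0,0,0,0,0.5]
    - [0,0,0.4,0,0,0,0.5]
    - [0,0,0.4,0,0,0,0.5]
    - [0,0,0.4,0,0,0,0.5]
    - [0,0,0,0,0,0,0.5]

```text
clock: 40.2
eef_pos: [0.5797, 0.0057, 0.0618]
orientation: [-3.141, 0.001, 0.158]
ft_force: [0.1, -1.0, -0.8]
gripper_width: 0.0098
```

Request:
step_arm:
  targets:
    - [0,0,0.5,0,0,0,0.5]
    - [0,0,0.4,0,0,0,0.5]
    - [0,0,0.2,0,0,0,0.5]
    - [0,0,0.1,0,0,0,0.5]
    - [0,0,0,0,0,0,0.5]

```text
clock: 40.83
eef_pos: [0.5799, 0.0057, 0.0523]
orientation: [3.141, -0.0, 0.158]
ft_force: [-3.4, 0.6, 16.2]
gripper_width: 0.0096
```

Request:
step_arm:
  targets:
    - [0,0,0,0,0,0,1.6]
    - [0,0,0,0,0,0,2.2]
    - [0,0,0,0,0,0,2.2]
    - [0,0,-1,0,0,0,2.2]
    - [0,0,-2,0,0,0,2.4]
    - [0,0,-3,0,0,0,3]
    - [0,0,-2,0,0,0,3]
    - [0,0,0,0,0,0,3]
    - [0,0,0,0,0,0,3]

```text
clock: 41.95
eef_pos: [0.5795, 0.0058, 0.1296]
orientation: [-3.141, 0.001, 0.158]
ft_force: [-0.4, 0.6, -0.4]
gripper_width: 0.0298
```

```bash
python3 - <<'E'
from h import *
look('wrist14',1); go(.4335,-.3778,.12,6.9)
E
```

```text
recess 0 crop px [(326, 486), (491, 486), (494, 381), (323, 380)]
recess 1 crop px [(321, 323), (496, 323), (500, 205), (318, 205)]
recess 2 crop px [(316, 140), (502, 140), (506, 6), (312, 6)]
recess 3 crop px [(310, -67), (508, -67), (513, -219), (306, -219)]
rail inner edge y=+.1/-.1 z.034 (547, -266) (515, 525)
plate edge (218, -266) (259, 524)
[0.57921995 0.00582907 0.12921761] [-1.79964523e+02  1.00427094e-01  9.02826857e+00]
rec centre at [0.5792 0.0058 0.1292] yaw 9.0 turn rz 0.0 shift cm [-0.06 -0.05  6.92]
 at [0.5792 0.0058 0.1292] yaw 9.0 turn rz 2.1 shift cm [-19.08  36.33   0.92]
```

View pics/wrist14c.png

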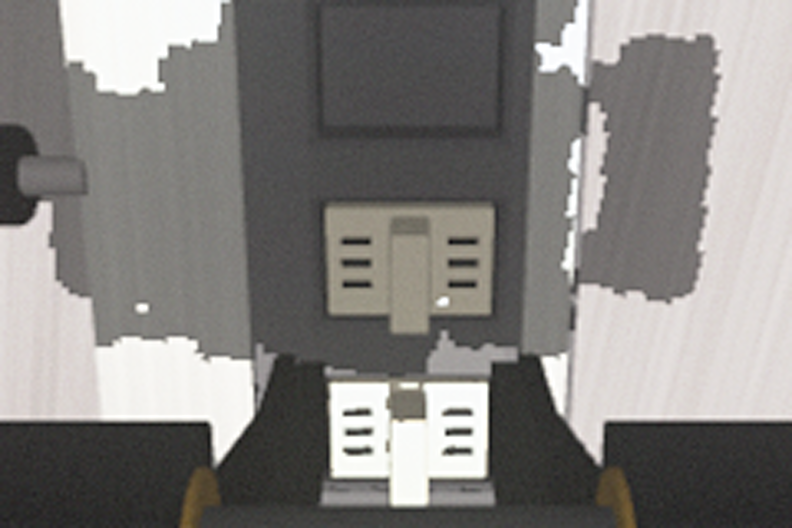

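Both loggers are flush. Next is the one at (434,−378).

Request:
step_arm:
  targets:
    - [0,0,0,0,0,2.1,3]
    - [-1.1,2.3,0,0,0,0,3]
    - [-2,4,0,0,0,0,3]
    - [-2,4,0,0,0,0,3]
    - [-2,4,0,0,0,0,3]
    - [-2,4,0,0,0,0,3]
    - [-2,4,0,0,0,0,3]
    - [-2,4,0,0,0,0,3]
    - [-2,4,0,0,0,0,3]
    - [-2,4,0.4,0,0,0,3]
    - [-2,2,0.5,0,0,0,3]
    - [0,0,0,0,0,0,3]
    - [0,0,0,0,0,0,3]
    - [0,0,0,0,0,0,3]
    - [0,0,0,0,0,0,3]

```text
clock: 43.88
eef_pos: [0.4348, -0.3768, 0.1212]
orientation: [-3.142, -0.0, 0.122]
ft_force: [-0.4, 0.5, 1.0]
gripper_width: 0.0301
```

```bash
python3 - <<'E'
from h import *
hov('wrist15',.4335,-.3778,6.9)
E
```

```text
at [ 0.4347 -0.377   0.1212] yaw 7.0 turn rz 0.1 shift cm [-0.13  0.07  7.42]
[ 1.79994731e+02 -8.29710521e-03  7.00248854e+00]
body [(np.int64(298), np.int64(229)), (np.int64(348), np.int64(229)), (np.int64(349), np.int64(196)), (np.int64(297), np.int64(196))]
fin [(np.int64(317), np.int64(235)), (np.int64(329), np.int64(235)), (np.int64(329), np.int64(205)), (np.int64(316), np.int64(205))]
```

View pics/wrist15c.png

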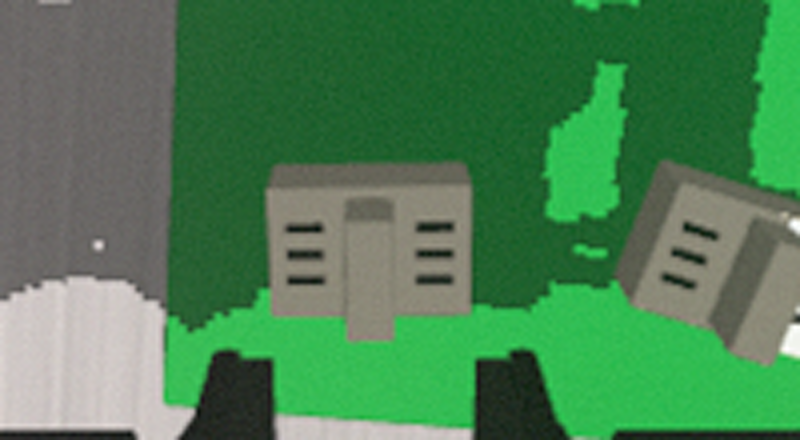

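Request:
step_arm:
  targets:
    - [-0.13,0.05,2,0,0,-1,2.6]
    - [0,0,2.5,0,0,0,2.6]
    - [0,0,1.9,0,0,0,2.6]
    - [0,0,0.8,0,0,0,2.6]
    - [0,0,0.2,0,0,0,2.6]
    - [0,0,0,0,0,0,2.6]
    - [0,0,0,0,0,0,0.5]
    - [0,0,0,0,0,0,0.5]
    - [0,0,0,0,0,0,0.5]
    - [0,0,0,0,0,0,0.5]
    - [0,0,-0.5,0,0,0,0.5]
    - [0,0,-2,0,0,0,0.5]
    - [0,0,-4,0,0,0,0.5]
    - [0,0,-2,0,0,0,0.5]
    - [0,0,0,0,0,-1.1,0.5]
    - [0,0,0,0,0,0,0.5]
    - [0,0,0,0,0,0,0.5]

```text
clock: 46.05
eef_pos: [0.4323, -0.3777, 0.1307]
orientation: [-3.139, 0.001, 0.157]
ft_force: [-0.4, 0.6, -0.7]
gripper_width: 0.0098
```

```bash
python3 - <<'E'
from h import *
go(*rec(2),.11,9)
E
```

```text
at [ 0.4323 -0.3777  0.1307] yaw 9.0 turn rz 0.0 shift cm [ 20.45 -40.63   2.07]
```

Request:
step_arm:
  targets:
    - [1,-2,0,0,0,0,0.5]
    - [2,-4,0,0,0,0,0.5]
    - [2,-4,0,0,0,0,0.5]
    - [2,-4,0,0,0,0,0.5]
    - [2,-4,0,0,0,0,0.5]
    - [2,-4,0,0,0,0,0.5]
    - [2,-4,0,0,0,0,0.5]
    - [2,-4,0,0,0,0,0.5]
    - [2,-4,0,0,0,0,0.5]
    - [2,-4,0.5,0,0,0,0.5]
    - [1.4,-2.6,1.5,0,0,0,0.5]
    - [0,0,0,0,0,0,0.5]
    - [0,0,0,0,0,0,0.5]
    - [0,0,0,0,0,0,0.5]
    - [0,0,0,0,0,0,0.5]

```text
clock: 47.92
eef_pos: [0.5707, 0.0537, 0.1124]
orientation: [3.141, -0.0, 0.156]
ft_force: [-0.2, 0.3, -0.2]
gripper_width: 0.0099
```

```bash
python3 - <<'E'
from h import *
ins('wrist16'); go(*rec(2),.11,9)
E
```

```text
[0.57072515 0.05377838 0.11241831] [ 1.79992637e+02 -2.72270530e-02  8.94492737e+00]
 at [0.5707 0.0538 0.1124] yaw 8.9 turn rz -0.1 shift cm [ 0.03 -0.18  0.24]
```

View pics/wrist16z.png

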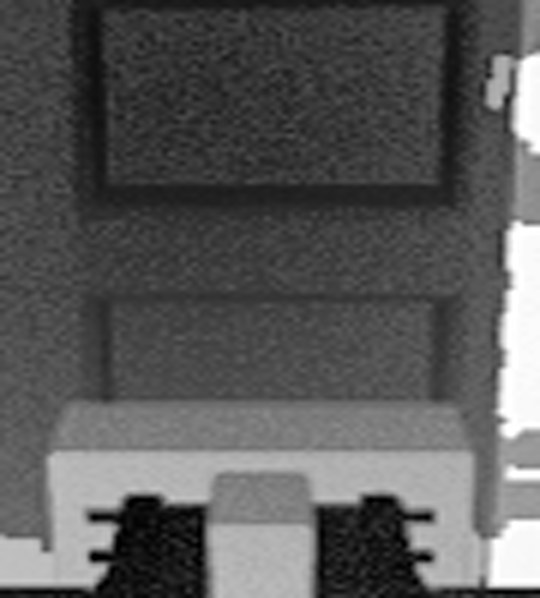

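```bash
python3 - <<'E'
from h import *
n='wrist16'; z=.1124-.044
print('r3 floor L,R (exp -18.5,28.5)',zr(n,102,110,.008),zr(n,443,110,.008),'bot (58.5)',zr(n,270,185,.008))
print('r2 top inner(41.5)',zr(n,270,301,.026),'L,R',zr(n,108,360,.008),zr(n,433,360,.008))
print('logger top edge',zr(n,48,452,z+.02),zr(n,473,452,z+.02),'bot',zr(n,65,402,z),zr(n,460,402,z),'fin',zr(n,262,523,z+.038))
E
```

```text
r3 floor L,R (exp -18.5,28.5) [-18.4  72.2] [28.7 72.2] bot (58.5) [ 4.8 58.5]
r2 top inner(41.5) [ 4.8 41.6] L,R [-18.8  24.7] [28.7 24.7]
logger top edge [-17.8  39.2] [25.  39.2] bot [-18.2  38.7] [25.8 38.7] fin [ 3.8 37.5]
```

Request:
step_arm:
  targets:
    - [0.13,-0.1,0,0,0,0,0.5]
    - [0,0,1.5,0,0,0,0.5]
    - [0,0,1.5,0,0,0,0.5]
    - [0,0,0.8,0,0,0,0.5]
    - [0,0,0,0,0,0,0.5]
    - [0,0,0.4,0,0,0,0.5]
    - [0,0,0.4,0,0,0,0.5]
    - [0,0,0.4,0,0,0,0.5]
    - [0,0,0,0,0,0,0.5]

```text
clock: 49.1
eef_pos: [0.5716, 0.0559, 0.0618]
orientation: [-3.141, 0.001, 0.158]
ft_force: [0.5, -0.1, -0.6]
gripper_width: 0.0093
```

Request:
step_arm:
  targets:
    - [0,0,0.5,0,0,0,0.5]
    - [0,0,0.4,0,0,0,0.5]
    - [0,0,0.15,0,0,0,0.5]
    - [0,0,0.1,0,0,0,0.5]
    - [0,0,0,0,0,0,0.5]

```text
clock: 49.72
eef_pos: [0.5718, 0.0558, 0.0525]
orientation: [3.141, -0.0, 0.158]
ft_force: [-4.1, 0.6, 13.1]
gripper_width: 0.01
```

Request:
step_arm:
  targets:
    - [0,0,0,0,0,0,1.6]
    - [0,0,0,0,0,0,2.2]
    - [0,0,0,0,0,0,2.2]
    - [0,0,-1,0,0,0,2.2]
    - [0,0,-2,0,0,0,2.4]
    - [0,0,-3,0,0,0,3]
    - [0,0,-2,0,0,0,3]
    - [0,0,0,0,0,0,3]
    - [0,0,0,0,0,0,3]

```text
clock: 50.85
eef_pos: [0.5713, 0.0558, 0.1301]
orientation: [-3.141, 0.001, 0.158]
ft_force: [-0.2, -0.3, -0.7]
gripper_width: 0.03
```

```bash
python3 - <<'E'
from h import *
look('wrist17',2); go(.5138,-.3728,.12,-11)
t=grab('top','top17')
E
```

```text
recess 0 crop px [(331, 633), (487, 633), (490, 539), (328, 539)]
recess 1 crop px [(327, 487), (492, 488), (495, 382), (324, 382)]
recess 2 crop px [(322, 325), (497, 325), (500, 207), (319, 207)]
recess 3 crop px [(317, 142), (502, 143), (507, 9), (314, 9)]
rail inner edge y=+.1/-.1 z.034 (538, -26) (510, 671)
plate edge (232, -26) (268, 670)
[0.5710876  0.05588631 0.12974751] [-1.79975610e+02  9.70618796e-02  9.02830160e+00]
rec centre at [0.5711 0.0559 0.1297] yaw 9.0 turn rz 0.0 shift cm [-0.04  0.03  6.97]
 at [0.5711 0.0559 0.1297] yaw 9.0 turn rz 20.0 shift cm [ 2.56 43.17  0.97]
```

View pics/wrist17c.png

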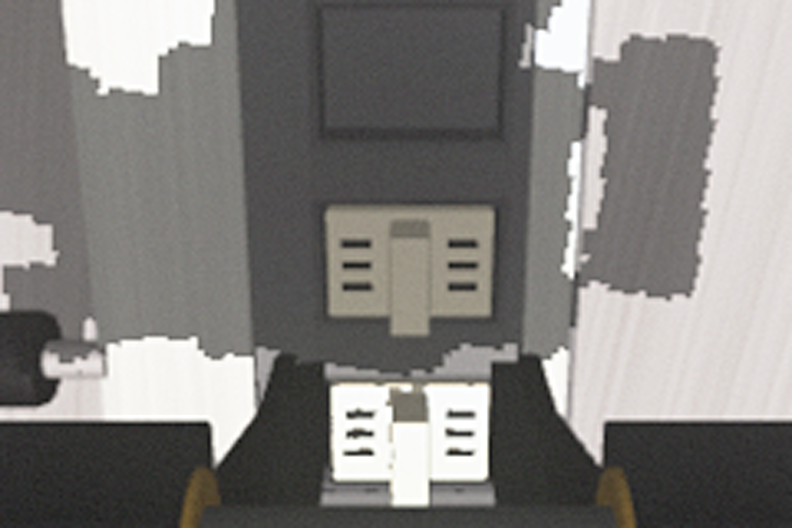

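View pics/top17.png

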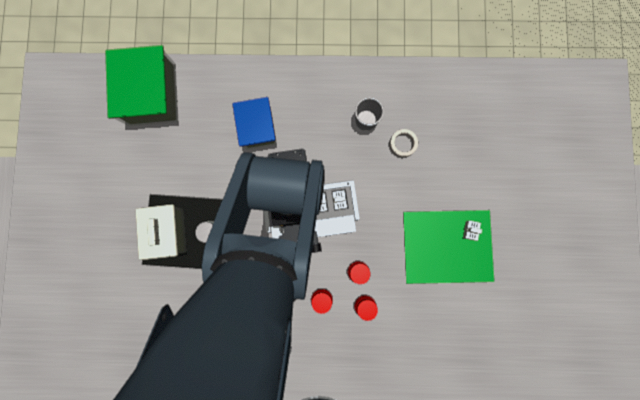

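The third logger is flush, and the last one is still at (473,230) in the top view.

Request:
step_arm:
  targets:
    - [0,0,0,0,0,6.7,3]
    - [0,0,0,0,0,6.7,3]
    - [0,0,0,0,0,6.6,3]
    - [0.1,2.2,0,0,0,0,3]
    - [0.3,4,0,0,0,0,3]
    - [0.3,4,0,0,0,0,3]
    - [0.3,4,0,0,0,0,3]
    - [0.3,4,0,0,0,0,3]
    - [0.3,4,0,0,0,0,3]
    - [0.3,4,0,0,0,0,3]
    - [0.2,4,0,0,0,0,3]
    - [0.2,4,0,0,0,0,3]
    - [0.2,4,0,0,0,0,3]
    - [0.1,3,0.5,0,0,0,3]
    - [0,2,0.5,0,0,0,3]
    - [0,0,0,0,0,0,3]
    - [0,0,0,0,0,0,3]
    - [0,0,0,0,0,0,3]
    - [0,0,0,0,0,0,3]

```text
clock: 53.32
eef_pos: [0.5155, -0.3723, 0.1208]
orientation: [-3.142, -0.0, -0.19]
ft_force: [-0.2, 0.3, 0.6]
gripper_width: 0.0293
```

```bash
python3 - <<'E'
from h import *
hov('wrist18',.5138,-.3728,-11)
E
```

```text
at [ 0.5154 -0.3724  0.1208] yaw -10.9 turn rz 0.1 shift cm [-0.15  0.07  7.38]
[ 1.79998050e+02 -8.90293919e-03 -1.09085133e+01]
body [(np.int64(298), np.int64(229)), (np.int64(348), np.int64(229)), (np.int64(349), np.int64(196)), (np.int64(297), np.int64(196))]
fin [(np.int64(317), np.int64(235)), (np.int64(329), np.int64(235)), (np.int64(329), np.int64(205)), (np.int64(316), np.int64(205))]
```

View pics/wrist18c.png

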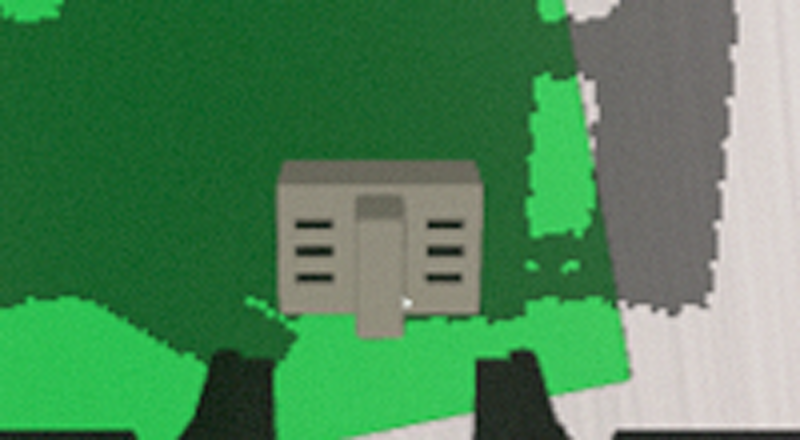

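Request:
step_arm:
  targets:
    - [0,0.05,2,0,0,0,3]
    - [0,0,2.5,0,0,0,3]
    - [0,0,1.9,0,0,0,3]
    - [0,0,0.8,0,0,0,3]
    - [0,0,0.2,0,0,0,3]
    - [0,0,0,0,0,0,3]
    - [0,0,0,0,0,0,0.5]
    - [0,0,0,0,0,0,0.5]
    - [0,0,0,0,0,0,0.5]
    - [0,0,0,0,0,0,0.5]
    - [0,0,-0.5,0,0,0,0.5]
    - [0,0,-2,0,0,0,0.5]
    - [0,0,-4,0,0,0,0.5]
    - [0,0,-2,0,0,0,0.5]
    - [0,0,0,0,0,-5,0.5]
    - [0,0,0,0,0,-10,0.5]
    - [0,0,0,0,0,-5,0.5]
    - [0,0,0,0,0,0,0.5]
    - [0,0,0,0,0,0,0.5]

```text
clock: 55.75
eef_pos: [0.5151, -0.3738, 0.1323]
orientation: [3.141, -0.0, 0.156]
ft_force: [0.3, -0.0, -0.1]
gripper_width: 0.0097
```

```bash
python3 - <<'E'
from h import *
go(*rec(3),.11,9)
E
```

```text
at [ 0.5151 -0.3738  0.1323] yaw 9.0 turn rz -0.0 shift cm [ 12.21 -46.54   2.23]
```

Request:
step_arm:
  targets:
    - [0.5,-2,0,0,0,0,0.5]
    - [1,-4,0,0,0,0,0.5]
    - [1.1,-4,0,0,0,0,0.5]
    - [1.1,-4,0,0,0,0,0.5]
    - [1.1,-4,0,0,0,0,0.5]
    - [1.1,-4,0,0,0,0,0.5]
    - [1.1,-4,0,0,0,0,0.5]
    - [1.1,-4,0,0,0,0,0.5]
    - [1.1,-4,0,0,0,0,0.5]
    - [1.1,-4,0,0,0,0,0.5]
    - [1.1,-4,0,0,0,0,0.5]
    - [0.8,-3,1,0,0,0,0.5]
    - [0,-1.5,1.2,0,0,0,0.5]
    - [0,0,0,0,0,0,0.5]
    - [0,0,0,0,0,0,0.5]
    - [0,0,0,0,0,0,0.5]
    - [0,0,0,0,0,0,0.5]

```text
clock: 57.88
eef_pos: [0.5629, 0.1037, 0.1099]
orientation: [3.141, -0.001, 0.156]
ft_force: [-0.3, -0.7, -1.0]
gripper_width: 0.0097
```

```bash
python3 - <<'E'
from h import *
ins('wrist19'); go(*rec(3),.11,9)
E
```

```text
[0.56283227 0.10388483 0.10982263] [ 1.79992401e+02 -2.96798336e-02  8.95675859e+00]
 at [0.5628 0.1039 0.1098] yaw 9.0 turn rz -0.0 shift cm [ 0.02 -0.1  -0.02]
```

View pics/wrist19z.png

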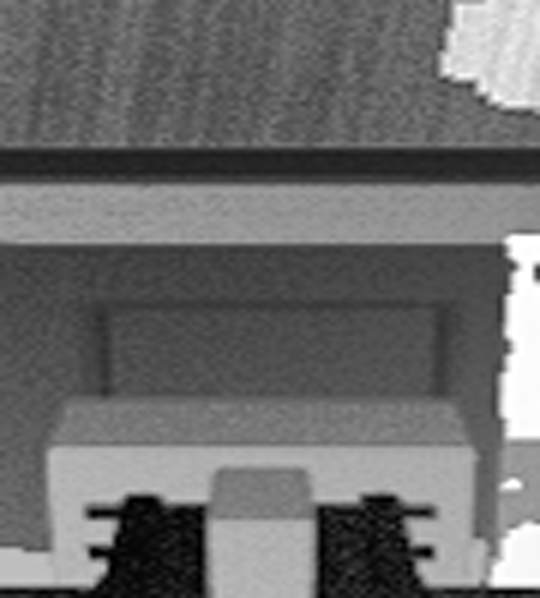

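```bash
python3 - <<'E'
from h import *
n='wrist19'; z=.1098-.044
print('r3 top inner(91.5)',zr(n,270,307,.026),'L,R',zr(n,106,360,.008),zr(n,436,360,.008))
print('logger top edge',zr(n,48,446,z+.02),zr(n,474,446,z+.02),'bot',zr(n,65,396,z),zr(n,461,396,z),'fin',zr(n,262,518,z+.038))
E
```

```text
r3 top inner(91.5) [ 4.9 91.9] L,R [-18.7  76.2] [29.  76.2]
logger top edge [-17.7  90.7] [25.2 90.7] bot [-18.1  90.3] [26.1 90.3] fin [ 3.9 88.8]
```

Request:
step_arm:
  targets:
    - [0.12,0,0,0,0,0,0.5]
    - [0,0,1.5,0,0,0,0.5]
    - [0,0,1.5,0,0,0,0.5]
    - [0,0,0.6,0,0,0,0.5]
    - [0,0,0,0,0,0,0.5]
    - [0,0,0.4,0,0,0,0.5]
    - [0,0,0.4,0,0,0,0.5]
    - [0,0,0.4,0,0,0,0.5]
    - [0,0,0,0,0,0,0.5]

```text
clock: 59.05
eef_pos: [0.5635, 0.1048, 0.0612]
orientation: [-3.141, 0.001, 0.158]
ft_force: [0.3, -0.2, -0.4]
gripper_width: 0.0094
```

Request:
step_arm:
  targets:
    - [0,0,0.5,0,0,0,0.5]
    - [0,0,0.4,0,0,0,0.5]
    - [0,0,0.1,0,0,0,0.5]
    - [0,0,0.1,0,0,0,0.5]
    - [0,0,0,0,0,0,0.5]

```text
clock: 59.68
eef_pos: [0.5636, 0.1049, 0.0519]
orientation: [3.141, -0.0, 0.158]
ft_force: [-2.0, -0.6, 9.5]
gripper_width: 0.0098
```

Request:
step_arm:
  targets:
    - [0,0,0,0,0,0,1.6]
    - [0,0,0,0,0,0,2.2]
    - [0,0,0,0,0,0,2.2]
    - [0,0,-1,0,0,0,2.2]
    - [0,0,-2,0,0,0,2.4]
    - [0,0,-4,0,0,0,3]
    - [0,0,-4,0,0,0,3]
    - [0,0,-4,0,0,-9,4]
    - [0,0,-1,0,0,-9,5]
    - [0,0,0,0,0,-9,5]
    - [0,0,0,0,0,-9,5]
    - [0,0,0,0,0,-9,5]
    - [0,0,0,0,0,-9,5]
    - [0,0,0,0,0,-9,5]
    - [0,0,0,0,0,-9,5]
    - [0,0,0,0,0,-9,5]
    - [0,0,0,0,0,-9,5]
    - [-3,0,0,0,0,0,5]
    - [-4,0,0,0,0,0,5]

```text
clock: 62.05
eef_pos: [0.5746, 0.0359, 0.2112]
orientation: [3.141, -0.0, 1.731]
ft_force: [0.2, -0.0, -0.5]
gripper_width: 0.0502
```

Request:
step_arm:
  targets:
    - [0,0,0,0,0,0,5]
    - [0,0,0,0,0,0,5]
    - [0,0,0,0,0,0,5]

```text
clock: 62.42
eef_pos: [0.5743, 0.0367, 0.2107]
orientation: [-3.141, -0.0, 1.729]
ft_force: [-0.1, 0.3, -0.3]
gripper_width: 0.0501
```

```bash
python3 - <<'E'
from h import *
c=grab('wrist','wrist20');cv2.imwrite('pics/crop20.png',cv2.resize(c['pixels'][50:235,195:445],None,fx=3.2,fy=3.2,interpolation=cv2.INTER_CUBIC))
k=D-.103*EX; go(*k,.032,99)
E
```

```text
at [0.5744 0.0368 0.2106] yaw 99.1 turn rz 0.1 shift cm [ -0.58 -10.86  17.86]
```

View pics/crop20.png

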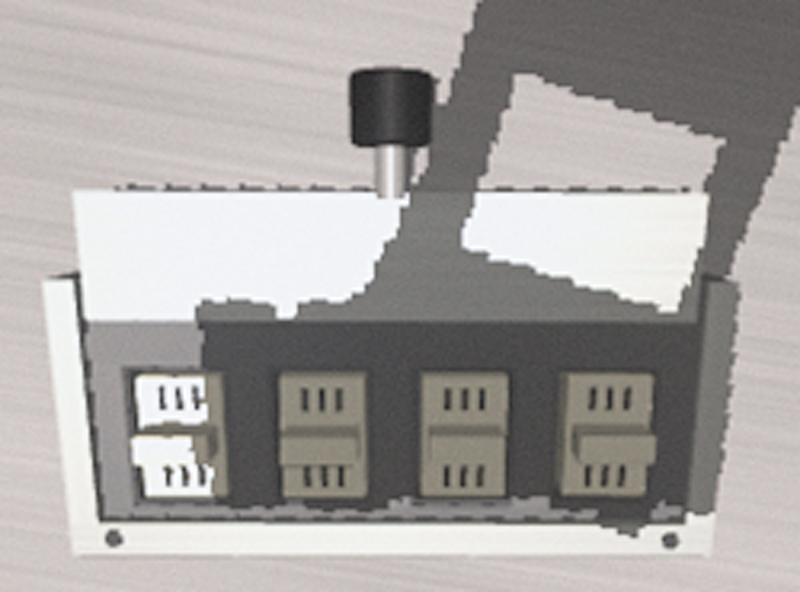

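All four sit in the recesses, in a row at crop row ~435, with the plate clear of them. Now I'll push the knob home.

Request:
step_arm:
  targets:
    - [-0.2,-3,0,0,0,0,5]
    - [-0.2,-4,1,0,0,0,5]
    - [-0.2,-3.9,3,0,0,0,5]
    - [0,0,4,0,0,0,5]
    - [0,0,4,0,0,0,5]
    - [0,0,3.5,0,0,0,5]
    - [0,0,1.5,0,0,0,5]
    - [0,0,0.6,0,0,0,5]
    - [0,0,0.2,0,0,0,5]
    - [0,0,0,0,0,0,5]
    - [0,0,0,0,0,0,2]
    - [0,0,0,0,0,0,2]
    - [0,0,0,0,0,0,2]
    - [0,0,0,0,0,0,2]
    - [0,0,0,0,0,0,2]

```text
clock: 64.35
eef_pos: [0.4679, 0.0131, 0.0327]
orientation: [3.141, -0.0, 1.728]
ft_force: [0.6, 4.7, 3.2]
gripper_width: 0.0254
```

Request:
step_arm:
  targets:
    - [0,0.5,0,0,0,0,2]
    - [0,0.8,0,0,0,0,2]
    - [0,0.8,0,0,0,0,2]
    - [0,0.5,0,0,0,0,2]
    - [0,0.3,0,0,0,0,2]
    - [0,0.2,0,0,0,0,2]
    - [0,0,0,0,0,0,2]
    - [0,0,0,0,0,0,2]

```text
clock: 65.35
eef_pos: [0.4971, 0.0177, 0.0327]
orientation: [-3.138, -0.001, 1.729]
ft_force: [-3.4, 1.5, 6.4]
gripper_width: 0.0249
```

Request:
step_arm:
  targets:
    - [0,0.15,0,0,0,0,2]
    - [0,0,0,0,0,0,2]
    - [0,0,0,0,0,0,2]
    - [0,0,0,0,0,0,4]
    - [0,0,0,0,0,0,5]
    - [0,0,0,0,0,0,5]
    - [0,0,-2,0,0,0,5]
    - [0,0,-4,0,0,0,5]
    - [0,0,-4,0,0,0,5]
    - [0,0,-4,0,0,0,5]
    - [0,3,-4,0,0,0,5]
    - [0,4,0,0,0,0,5]
    - [0,0,0,0,0,0,5]
    - [0,0,0,0,0,0,5]
    - [0,0,0,0,0,0,5]

```text
clock: 67.22
eef_pos: [0.5676, 0.0288, 0.2118]
orientation: [-3.139, -0.001, 1.728]
ft_force: [-0.3, -0.4, 0.2]
gripper_width: 0.0497
```

```bash
python3 - <<'E'
from h import *
c=grab('wrist','wrist21');cv2.imwrite('pics/crop21.png',cv2.resize(c['pixels'][50:235,195:445],None,fx=3.2,fy=3.2,interpolation=cv2.INTER_CUBIC))
print(bot.read_state()['eef_pos'])
for x in(-.007,-.010): print('plate edge at',x,[ ((proj(c,[*(D+x*EX+y*EY),.034])-[195,50])*3.2).round(1) for y in(-.1,.1)])
E
```

```text
[0.56786939 0.02876214 0.21191717]
plate edge at -0.007 [array([121.4, 430.8]), array([698.2, 431.3])]
plate edge at -0.01 [array([120.7, 422.4]), array([698.9, 422.9])]
```

View pics/crop21.png

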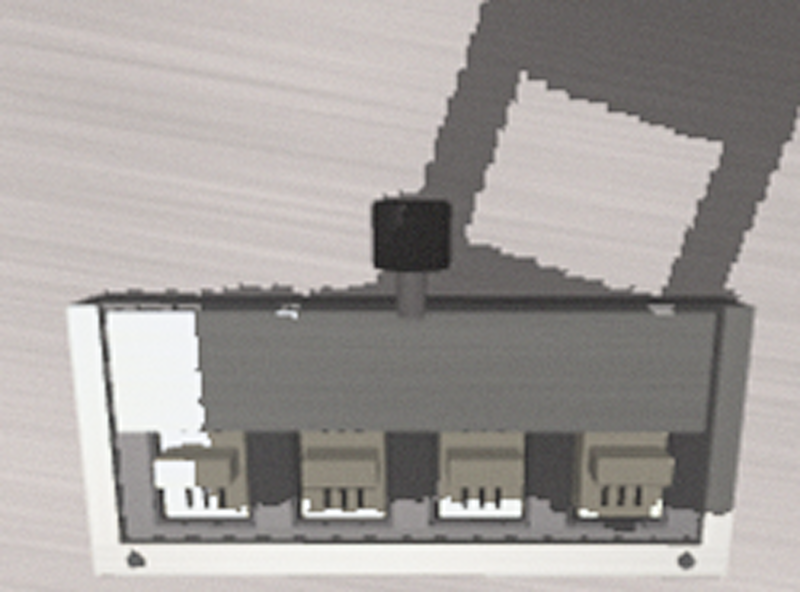

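The plate edge is at row 431 against 431 predicted for home. Last check is the tub, the jar and the bystanders.

```bash
python3 - <<'E'
from h import *
grab('scene','scene22'); t=grab('top','top22')
cv2.imwrite('pics/scene22c.png',cv2.resize(load('scene22')['pixels'][170:370,200:480],None,fx=2.8,fy=2.8,interpolation=cv2.INTER_CUBIC))
for n in('top0','top22'):
    print(n,ray(load(n),253,122,.07))
E
```

```text
top0 [0.76711496 0.16885013 0.07      ]
top22 [0.76711496 0.16885013 0.07      ]
```

View pics/scene22c.png

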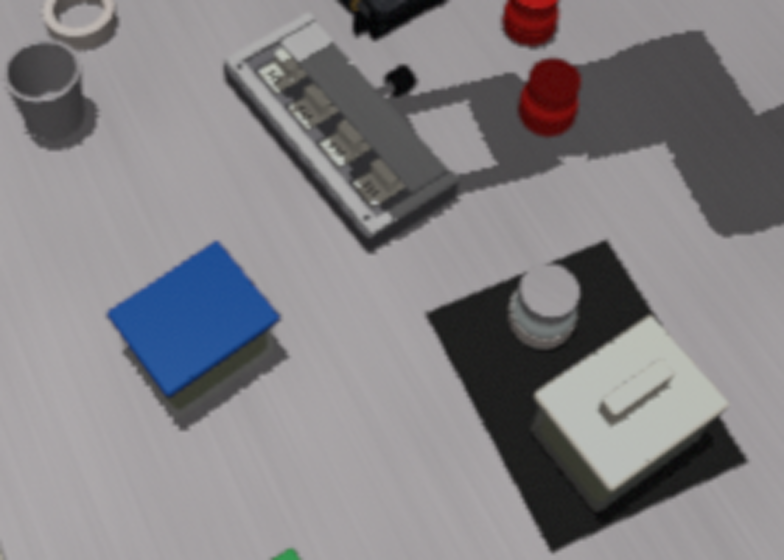

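View pics/top22.png

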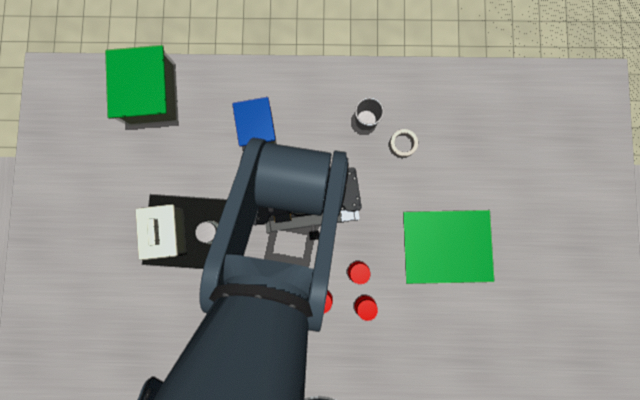

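```bash
python3 -c "
from workcell import bot
print(bot.hand_in())"
```

```text
the job is handed in; nothing more can be done
None
```

The job is done and handed in, about 67 s into the 210 s limit; `hand_in` reported no verdict.

I stood the jar and then the white-lidded tub on the black mat, and pulled the knob out 30 mm. All four loggers went into recesses 0–3, each pressed down until it met the floor, and then I pushed the knob home.

**Last checks:**
- **Latch:** the plate edge showed at row 431, as predicted for home.
- **Loggers:** all four looked level under the plate.
- **Tub and jar:** both stood upright on the black mat.
- **Bystanders:** the blue-lidded tub, steel cup and tape roll were where they began.
- **Robot:** it was clear of everything.

No final check failed. Three things came up on the way:
- One logger was knocked about 2 cm early on, and I measured it again before gripping it.
- My first dock position, from the early pictures, was about 0.8 mm off in x. I corrected it from the close-up view before the first insertion.
- That first logger was gripped about 3 mm off centre, because the arm had not settled when I measured. I allowed for this when inserting it.

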